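# Clear the loading bay and load the carrier rail

## Task

First clear the open bay of the rail: take the keeper saddle off the bar and set it down on the bench or in the tray, and put whatever stands in front of the bay into the grey tray. Then hang every carrier on the bar, spine toward the robot, and gently slide them along behind the front panel until they form a closed row against the end stop, all touching. Last, put the keeper saddle back over the bar behind the row, and leave the other things on the bench alone.

Things in the scene. Friction and masses are not known exactly. Their poses are not given: they have to be found in the camera images.
- rig: Rail rig, fixed. Origin on the bench under the bar's middle; y along the bar, +x away from the robot (yaw up to 0.12 rad). Bar: flat steel, x -7 to +7 mm, y -145 to +145, z 75 to 95, held from behind only, by stand-offs (12 mm wide, y -138, 0, +138, z 76 to 83) on a back plate (x +45 to +53, 74 mm high). Foot plate 5 mm thick under the bar.
- panel_edge (a point): Bay-side top edge of the rig's front panel, at rig x -49, y -20, z 64 mm. The 4 mm panel stands from here to y +145 in front of the bar and hides the store: carriers cannot be put on the bar there, only slid in behind it.
- bay (a point): Point on the bar's top edge in the middle of the open bay (rig x 0, y -85, z 95 mm). The bay is the part of the bar without a front panel, rig y -145 to -20; carriers are hooked on here from the front (the robot's side).
- stop: End stop: fixed dark steel block clamped on the bar in the store, anywhere in rig y +95 to +125 mm. Origin on the bench plane under its middle, axes as the rig's; it reaches y -10 to +10, x -17 to +17, z 78 to 108, with a black knob 16 mm across up to z 118. The row butts against its -y face; next to it a carrier's origin is 30 mm from the stop's.
- carrier_a: Hanging carrier (2 or 3 alike present), 0.25 to 0.4 kg; stands upright before the rig, yaw within 0.5. Origin under the tab at the foot, z up. Grey block x -25 to +31, y -18 to +18, z 0 to 28 mm; spine x -28 to -20 (robot side); arm x -28 to +16, y -20 to +20, z 80 to 88, open to +x below it; lugs under the arm at x -16 to -11 and 11 to 16, down to z 71.
- tab_a (a point): Middle of carrier_a's grip tab, 108 mm above its foot. The tab is 12 mm thick in the carrier's x, 30 mm in y, 40 mm high (z 88 to 128). To hang a carrier: hold it before the bay, about 20 mm above its hung height, move it in rig +x until the bar is between the lugs, lower it. Hung: origin at rig x 0 (4 mm play each way), z 15 mm; it slides freely along y.
- carrier_b: Like carrier_a. Carriers touch each other and the stop with the ends of the 40 mm long arm, so touching neighbours on the bar are 40 mm apart. May be absent.
- tab_b (a point): Middle of carrier_b's grip tab, as tab_a.
- carrier_c: Like carrier_a. Any one of the three carriers may be absent.
- tab_c (a point): Middle of carrier_c's grip tab, as tab_a.
- keeper: Keeper saddle, dark steel, 40 x 36 x 58 mm, 0.15 kg; at first astride the bar in the bay. Origin in the middle of its underside, z up. Legs x -20 to -10 and 10 to 20, z 0 to 10; bridge z 10 to 18; grip tab 12 mm thick in x, 30 in y, z 18 to 58. On the bar its origin is at rig x = 0 (3 mm play), z = 85 mm. It lifts off and goes on straight up and down, and stands on its legs on a flat surface.
- tray: Fixed open grey tray, 150 (x) x 210 (y) x 22 mm, walls and floor 4 mm; origin under its middle, axes along its sides.
- stapler: Grey stapler with black base, 30 x 125 x 42 mm (its y is its length), origin in the middle of its underside; it may stand in front of the bay, lengthwise toward the bar. May be absent; another one, far left, is fixed.
- tape_measure: Yellow and black tape measure standing on edge, 35 x 81 x 65 mm (its y is its length, x its thickness; the case proper reaches y -28 to +40), origin in the middle of its underside; it may stand in front of the bay, lengthwise toward the bar. May be absent; another one, far left, is fixed.
- test_weight: Brass test weight with a knob, 32 mm across, 40 mm high, at the left of the rig. Leave alone.
- spare_nest: Grey block with two ivory ribs, 44 x 66 x 24 mm, behind the rig. Leave alone.
- pin_gauge: Pin gauge, a grey hexagonal handle with red and green ends, 22 x 128 x 25 mm, lying far left. Leave alone.

How it is judged:
By the outcome, as a careful person would: the job done as asked, in the order asked, and still so for the second after the job is handed in, with the robot touching nothing.
Of stapler, tape_measure only 1 to 2 are there at a start; the rules pass over those that are not, and their reading is None.
Of carrier_a, carrier_b, carrier_c only 2 to 3 are there at a start; the rules pass over those that are not, and their reading is None.
At some moment in a run one of stapler may be knocked a few centimetres aside while the robot is not near it.
It also fails if it takes over 210 s, if anything falls off the work surface, if the arm or the gripper's body presses on something with over 40 N, if the wrist force passes 120 N, or if a joint passes its speed limit or range.

## Robot

A 7-joint arm with a two-finger parallel gripper is mounted at the origin on a cart in front of the work surface, level with it; the furniture and walls round the work are solid. World frame = base frame: x ahead of the robot, y to its left, z up, the work surface at z = 0. Lengths are in m, angles in rad, forces in N, time in s.
With the tool pointing down it reaches from about 0.4 to 0.85 m from the base axis. Payload 10.4 kg.
Tool frame: the origin (TCP) lies at the very end of the fingers, on their centre line; the grasp point (between the pads) lies r.grip_depth behind it (r.grip_depth is the distance from the TCP to the grasp point, in m); y points along the fingers, z is the direction in which the jaws open and shut, and the axes are right-handed (so a half turn about y gives the same grasp; the last joint's range is limited). The gripper opens to 87 mm and grips with 3 to 60 N. Pads are 19 mm wide; open, the fingers measure 117 mm over their backs; the gripper's body (75 mm by 190 mm) begins 51 mm behind the grasp point.
Start: joints at [1.198, 0.332, -0.065, 1.46, 0.022, 1.35, -0.088], TCP at [0.214, -0.587, 0.223] pointing down, gripper open.
Joint ranges: [-2.6, 2.6], [-0.5, 2.12], [-1.47, 1.34], [0.16, 2.42], [-1.27, 4.41], [0.06, 2.06], [-2.6, 2.6]. Speed limits (rad/s): [2.22, 2.22, 2.79, 2.79, 3.14, 3.14, 3.14].

## Interface

Orientations are given as a unit quaternion [x, y, z, w].
In Python, from bench import r gives the robot as it stands.
- The arm moves only by the shell command python3 -m jog 'ROWS' [OPENING] [FORCE]. ROWS is JSON, a list of rows, each a list of 6 numbers: the shift along the tool's x, y, z in m, then the turn, a rotation vector about the tool's x, y, z in degrees. A call has 1 to 12 rows; each row shifts and turns the pose as measured when the row begins, along the tool's axes as they then stand; what a row does not reach is not made up. A row lasts 1/12 s, in which the tool goes at most 41.7 mm and 7.16 degrees, less where a joint would pass 70% of its speed; a pose out of reach is approached as far as the arm can. A call with a gripper value outside its range is refused whole. OPENING is the opening, from -1 (shut) to 1 (fully open), so that 0 is half open, set as the call begins (- or left out, the last holds). The fingers move at their own pace and stop on an object; FORCE is the grip in N (left out, the last holds). Time passes only in rows, so rows that do not move let the fingers close. It gives the time, the measured TCP pose, the force and the opening at its end, in the units of the state.
- r.read_state(): the state, without advancing time (a new reading comes with each control period).
- r.camera(name): name is "scene" or "top"; returns a dict with "image" (480x640x3 uint8, red, green, blue), "range_z" (480x640 float32, m along the optical axis (not along the pixel's ray), 0 where there is no reading), "K" (3x3 intrinsics, pixels), "R" (3x3) and "t" (3): a world point X has camera coordinates R X + t. Camera axes: x right, y down, z forward; pixel columns grow to the right and rows downward; lengths in m; the calibration is good to about 2 mm. A picture is of the moment at which its call begins.
- r.close_job(): hands the job in, once; it reports no verdict.
The state is a dict: "time": time; "joint_positions": joint angles; "joint_vel": joint speeds; "joint_torque": joint torques, N m; "ee_pos": TCP position; "eef_rot": TCP orientation; "ft_force": force on the tool from outside, world axes, zero at the start; "torque": the same for the moment, N m; "width": finger opening in m.
Only numpy, scipy, OpenCV 4.12 (cv2) and the standard library are available. Lean on these libraries where they do the work, as an engineer would, in place of code of your own. Each camera call takes 0.05 s, during which the arm holds its last target. There are 200 camera calls.

## Working session

There is one attempt and no reset: what is moved stays moved. The work goes in short steps, Python scripts to look and compute and a shell command to move; the robot and the scene stay as the last step left them, time stands still between calls to the robot, and variables do not carry over. Pictures are saved under pics/ and viewed, about 12 in all and at most 16, crops included, and the job is handed in when it is done.

```bash
ls; mkdir -p pics
python3 - <<'E'
from bench import r
import cv2,numpy as np
s=r.read_state();print(s, r.grip_depth)
for n in("scene","top"):
    c=r.camera(n);cv2.imwrite(f"pics/{n}0.png",c["image"][:,:,::-1]);np.savez(f"{n}0.npz",**c);print(n,c["K"],c["R"],c["t"])
E
```

```text
pics
{'time': 0.0, 'joint_positions': array([ 1.19841224,  0.33286497, -0.064687  ,  1.4609146 ,  0.021579  ,
        1.34990185, -0.08850287]), 'joint_vel': array([-3.47493099e-04, -1.27582074e-03, -2.17053407e-04,  3.45032748e-04,
        2.06524756e-03, -6.92497717e-04,  2.73872023e-05]), 'joint_torque': array([ 2.17898509e-03, -6.23256469e+01,  2.60971847e-02, -3.89903784e+01,
       -6.13415474e-02,  3.97325575e-02,  1.51015265e-04]), 'ee_pos': array([ 0.21404954, -0.58680213,  0.22177097]), 'eef_rot': array([-0.12314048,  0.69680211, -0.69583767,  0.12293567]), 'ft_force': array([ 0.0232884 , -0.05459091,  0.53478274]), 'torque': array([-0.04586131,  0.00200511, -0.01255068]), 'width': 0.08701676774261508} 0.0187
scene [[450.56090601   0.         319.13412317]
 [  0.         450.56090601 238.25187743]
 [  0.           0.           1.        ]] [[ 0.79396401 -0.60792967  0.00653167]
 [-0.43174965 -0.57136945 -0.69794641]
 [ 0.42803432  0.55132429 -0.71612021]] [-0.32107724  0.45501237  0.75770565]
top [[591.63169      0.         330.87002872]
 [  0.         591.63169    239.8867456 ]
 [  0.           0.           1.        ]] [[-0.02664524 -0.99954203 -0.01434439]
 [-0.98951517  0.02841015 -0.14160714]
 [ 0.14194982  0.01042084 -0.989819  ]] [0.2596817  0.59286357 1.27231342]
```

View pics/scene0.png

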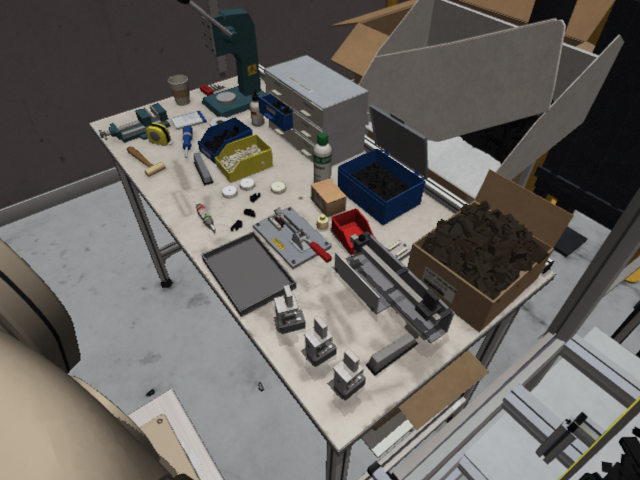

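View pics/top0.png

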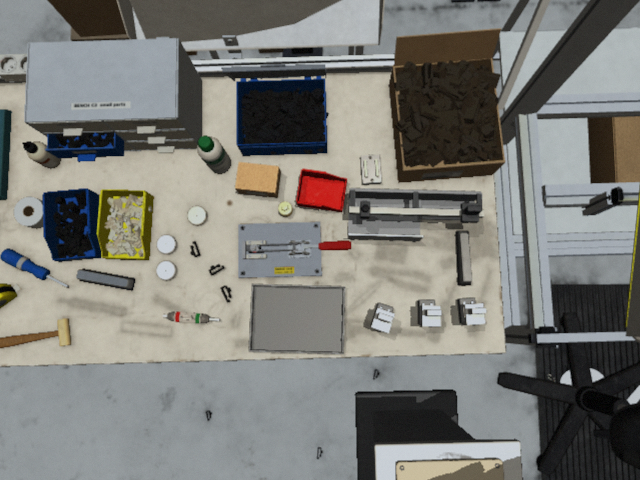

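The scene view shows three carriers at (289,312), (320,345) and (348,378), the stapler at (393,352) in front of the bay, the keeper at (432,300) and the tray at (250,270). In the top view the carriers are at (381,318), (429,315) and (472,312), the stapler at (463,258), the keeper at (470,210), the stop at (364,208) and the tray at (297,320). There's no tape measure in front of the bay.

```bash
cat > h.py <<'E'
import numpy as np,cv2
from bench import r
from scipy.spatial.transform import Rotation as Ro
def cloud(c):
    z=c["range_z"];v,u=np.indices(z.shape);K=c["K"]
    P=np.stack([(u-K[0,2])*z/K[0,0],(v-K[1,2])*z/K[1,1],z],-1)
    W=(P-c["t"])@c["R"]; W[z<=0]=np.nan
    return W
def rect(P):
    (c,s,a)=cv2.minAreaRect((P[:,:2]*1000).astype(np.float32))
    return np.round(c,1),np.round(s,1),round(a,1)
def sel(W,win,z0,z1):
    u0,u1,v0,v1=win;Q=W[v0:v1,u0:u1].reshape(-1,3);return Q[(Q[:,2]>z0)&(Q[:,2]<z1)]
def tool():
    s=r.read_state();return s["ee_pos"],Ro.from_quat(s["eef_rot"]).as_matrix(),s
E
python3 - <<'E'
from h import *
p,R,s=tool();print(R.round(3))
W=cloud(dict(np.load("top0.npz")))
for n,w in dict(c1=(360,405,285,345),c2=(410,448,285,340),c3=(452,495,285,340)).items():
    for z0,z1 in((.115,.14),(.078,.098)):
        P=sel(W,w,z0,z1);print(n,z0,len(P),P.mean(0).round(4),rect(P))
P=sel(W,(450,478,225,292),.025,.06);print("stapler",len(P),P.mean(0).round(4),rect(P),P[:,2].max())
P=sel(W,(340,490,180,225),.088,.1);print("bar",len(P),P.mean(0).round(4),rect(P),np.median(P[:,2]))
P=sel(W,(450,490,180,235),.13,.16);print("keeper",len(P),P.mean(0).round(4),rect(P))
P=sel(W,(340,400,180,235),.1025,.13);print("stop",len(P),P.mean(0).round(4),rect(P))
P=sel(W,(340,430,215,250),.055,.072);print("panel",len(P),P.mean(0).round(4),rect(P))
P=sel(W,(345,490,180,205),.067,.08);print("back",len(P),P.mean(0).round(4),rect(P))
P=sel(W,(240,350,280,360),.015,.03);print("tray",len(P),P.mean(0).round(4),rect(P))
W2=cloud(dict(np.load("scene0.npz")))
for n,w in dict(c1=(270,306,280,335),c2=(306,338,315,365),c3=(333,368,348,400)).items():
    P=sel(W2,w,.115,.14);print(n,len(P),P.mean(0).round(4),rect(P))
    if n=="c1":pass
E
python3 - <<'E'
import cv2
a=cv2.imread('pics/top0.png')[170:350,330:510]
cv2.imwrite('pics/crop1.png',cv2.resize(a,None,fx=3.3,fy=3.3,interpolation=cv2.INTER_CUBIC))
E
```

```text
[[-0.939 -0.001  0.343]
 [-0.343  0.001 -0.939]
 [ 0.    -1.    -0.001]]
c1 0.115 89 [0.4262 0.1374 0.1281] (array([426.1, 137.1]), array([29.5, 11.7]), 70.1)
c1 0.078 309 [0.4189 0.1405 0.0882] (array([420.6, 139.1]), array([40.3, 43.9]), 70.1)
c2 0.115 94 [0.4341 0.0367 0.1273] (array([434.2,  36.1]), array([30.5, 10.3]), 88.7)
c2 0.078 312 [0.4258 0.0389 0.0878] (array([427.8,  36.4]), array([41.2, 42. ]), 88.3)
c3 0.115 94 [ 0.4346 -0.0532  0.1271] (array([434.6, -54.3]), array([11.6, 31.2]), 4.7)
c3 0.078 315 [ 0.4266 -0.0531  0.0879] (array([428.8, -55. ]), array([43.8, 40.9]), 3.7)
stapler 440 [ 0.5477 -0.0533  0.034 ] (array([554.3, -54.8]), array([ 23.7, 110.7]), 87.9) 0.047097117601935114
bar 785 [0.6498 0.0617 0.0948] (array([662.1,  57.2]), array([288.4,  61. ]), 85.9) 0.09494889872241667
keeper 105 [ 0.6436 -0.0538  0.1417] (array([644.6, -54.9]), array([30.5, 13.1]), 85.3)
stop 154 [0.656  0.1695 0.1113] (array([656.5, 169. ]), array([19.4, 33.7]), 88.0)
panel 272 [0.5987 0.157  0.0627] (array([603.2, 135.3]), array([ 32.7, 181.7]), 7.5)
back 524 [0.6984 0.056  0.0738] (array([687. ,  56.6]), array([288.3,  36.3]), 87.5)
tray 622 [0.4283 0.3273 0.0222] (array([429.8, 324.4]), array([210. , 150.3]), 87.2)
c1 93 [0.4224 0.1298 0.1257] (array([424. , 132.4]), array([30.3, 11.9]), 68.6)
c2 124 [0.43   0.0299 0.1254] (array([431.1,  31.6]), array([30.4, 12.2]), 89.5)
c3 144 [ 0.4312 -0.0608  0.1254] (array([432.2, -59.2]), array([12.2, 30. ]), 2.8)
```

View pics/crop1.png

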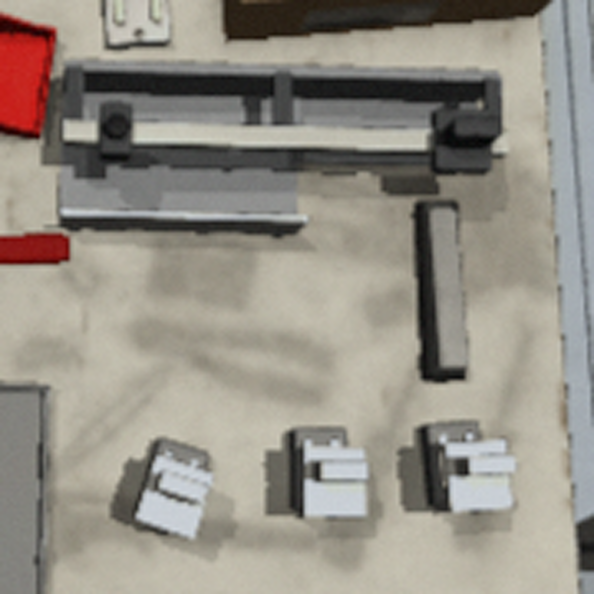

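The crop shows the bar running between (62,130) and (505,152), the stop at (116,130) and the keeper at (468,138). The stapler stands before the bay at (443,290), and the three carriers have their tabs toward the robot.

Run:
```python
from h import *
W=cloud(dict(np.load("top0.npz")));W2=cloud(dict(np.load("scene0.npz")))
A=W.reshape(-1,3);B=W2.reshape(-1,3)
for n,Q in(("top",A),("scene",B)):
    S=lambda x0,x1,y0,y1,z0,z1:Q[(Q[:,0]>x0)&(Q[:,0]<x1)&(Q[:,1]>y0)&(Q[:,1]<y1)&(Q[:,2]>z0)&(Q[:,2]<z1)]
    P=S(.63,.67,-.03,.15,.090,.1)
    k=np.polyfit(P[:,1],P[:,0],1);print(n,"bar x=a*y+b",k,"yaw",-np.arctan(k[0]),len(P),np.median(P[:,2]))
    P=S(.63,.67,-.12,.25,.088,.1);print(" bar y ext",P[:,1].min(),P[:,1].max())
    P=S(.56,.66,-.1,.0,.125,.16);print(" keeper",P.mean(0).round(4),rect(P))
    P=S(.63,.68,.13,.2,.1145,.125);print(" knob",P.mean(0).round(4),rect(P))
    P=S(.63,.68,.13,.2,.104,.125);print(" stop",P.mean(0).round(4),rect(P))
    P=S(.57,.62,-.03,.25,.058,.069);print(" panel y",P[:,1].min(),P[:,1].max())
    P=S(.47,.64,-.1,-.0,.028,.06);print(" stapler",P.mean(0).round(4),rect(P))
    P=S(.47,.64,-.1,-.0,.0,.06)
    P=S(.2,.7,-.65,-.1,-1,1);print(" max z right",P[:,2].max(), P[P[:,2].argmax()])
```

```text
top bar x=a*y+b [0.05798695 0.64691656] yaw -0.05792209153400756 545 0.09506705315735374
 bar y ext -0.08594754336978866 0.20195270153905565
 keeper [ 0.6433 -0.0538  0.1404] (array([644.5, -54.9]), array([30.5, 13.4]), 86.5)
 knob [0.6569 0.1694 0.1189] (array([657.3, 169.5]), array([14.7, 13.2]), 89.7)
 stop [0.6559 0.1694 0.1114] (array([656.5, 169.1]), array([19.4, 33.6]), 88.2)
 panel y 0.04334479985533102 0.24980014637511663
 stapler [ 0.5428 -0.0532  0.0352] (array([553.9, -55.4]), array([ 23.7, 110.1]), 87.2)
 max z right 0.12825028233842456 [ 0.68311739 -0.40537179  0.12825028]
scene bar x=a*y+b [0.0575721  0.64480115] yaw -0.05750862103518641 474 0.09483582996434647
 bar y ext -0.09005418882075517 0.2008101001322461
 keeper [ 0.6399 -0.0606  0.138 ] (array([641.3, -59.1]), array([30.7, 13.2]), 84.1)
 knob [0.6546 0.1643 0.1174] (array([654.1, 164.6]), array([12.7, 13.8]), 9.0)
 stop [0.652  0.1627 0.1106] (array([653.9, 165.1]), array([21.6, 33.6]), 83.5)
 panel y 0.038081803275877124 0.2498350770835509
 stapler [ 0.5377 -0.0604  0.0349] (array([551.2, -58.6]), array([107.3,  22.2]), 1.0)
 max z right 0.24412301682366527 [ 0.64580521 -0.41706501  0.24412302]
```

```bash
python3 -m jog '[[0,-0.02,0,0,-7,0],[0,-0.02,0,0,-7,0],[0,-0.02,0,0,-7,0],[0,0,0,0,-7,0],[0,0,0,0,-7,0],[0,0,0,0,-7,0],[0,0,0,0,-7,0],[0,0,0,0,-7,0],[0,0,0,0,-7,0],[0,0,0,0,-7,0]]' 1 30; python3 -c "
from h import *
p,R,s=tool();print(R.round(3),s['joint_positions'])"
```

```text
time: 0.93
ee_pos: [0.2134, -0.5848, 0.2798]
eef_rot: [-0.505, 0.497, -0.49, 0.508]
ft_force: [0.5, -1.0, -0.8]
width: 0.0869
[[ 0.027 -0.004  1.   ]
 [-1.     0.01   0.027]
 [-0.01  -1.    -0.004]] [ 1.31638227  0.32322569 -0.22104037  1.3580194   0.06948194  1.47868406
  1.12664189]
```

```bash
python3 -m jog '[[-0.03,0,0.02,0,0.4,0],[-0.03,0,0.02,0,0.4,0],[-0.03,0,0.025,0,0.4,0],[-0.03,0,0.025,0,0.4,0],[-0.03,0,0.025,0,0.4,0],[-0.03,0,0.025,0,0.4,0],[-0.03,0,0.025,0,0.4,0],[-0.03,0,0.025,0,0.4,0],[-0.03,0,0.025,0,0.4,0],[-0.03,0,0.025,0,0.4,0],[-0.03,0,0.025,0,0.4,0],[-0.03,0,0.025,0,0.4,0]]'
cat > st.py <<'E'
from h import *
import sys
p,R,s=tool();print(p.round(4),"f",s["ft_force"].round(1),"w",round(s["width"],4),"t",round(s["time"],1),"tilt",(R[:,1]).round(3),"zhead",round(np.degrees(np.arctan2(R[1,2],R[0,2])),2),"j",s["joint_positions"].round(2))
a=[float(v) for v in sys.argv[1:]]
for i in range(0,len(a),3): print("to",a[i:i+3],"tool delta mm",(R.T@(np.array(a[i:i+3])-p)*1000).round(1))
E
python3 st.py .643 -.057 .11
```

```text
time: 1.93
ee_pos: [0.5067, -0.218, 0.2756]
eef_rot: [-0.483, 0.523, -0.51, 0.483]
ft_force: [0.4, -1.5, -0.7]
width: 0.0871
[ 0.5067 -0.218   0.2756] f [ 0.4 -1.5 -0.7] w 0.0871 t 1.9 tilt [-0.013  0.013 -1.   ] zhead -3.84 j [ 0.8   0.2  -0.55  1.54  0.1   1.45  0.18]
to [0.643, -0.057, 0.11] tool delta mm [-167.9  165.8  127.5]
```

```bash
python3 -m jog '[[-0.028,0,0.021,0,-0.1,0],[-0.028,0,0.021,0,-0.1,0],[-0.028,0,0.021,0,-0.1,0],[-0.028,0,0.021,0,-0.1,0],[-0.028,0.01,0.021,0,-0.1,0],[-0.028,0.01,0.021,0,0,0],[0,0.02,0,0,0,0],[0,0.02,0,0,0,0],[0,0.02,0,0,0,0],[0,0,0,0,0,0]]';python3 st.py .643 -.057 .111
python3 -c "
from h import *
c=r.camera('scene');cv2.imwrite('pics/s1.png',cv2.resize(c['image'][200:420,250:500,::-1],None,fx=3,fy=2.7))"
```

```text
time: 2.77
ee_pos: [0.6501, -0.0347, 0.1886]
eef_rot: [-0.488, 0.52, -0.502, 0.489]
ft_force: [-1.2, -0.6, -0.8]
width: 0.0869
[ 0.6501 -0.0347  0.1886] f [-1.2 -0.6 -0.8] w 0.0869 t 2.8 tilt [-0.017  0.019 -1.   ] zhead -2.59 j [ 0.44  0.49 -0.62  1.39  0.26  1.36 -0.23]
to [0.643, -0.057, 0.111] tool delta mm [24.  77.3 -4.7]
```

View pics/s1.png

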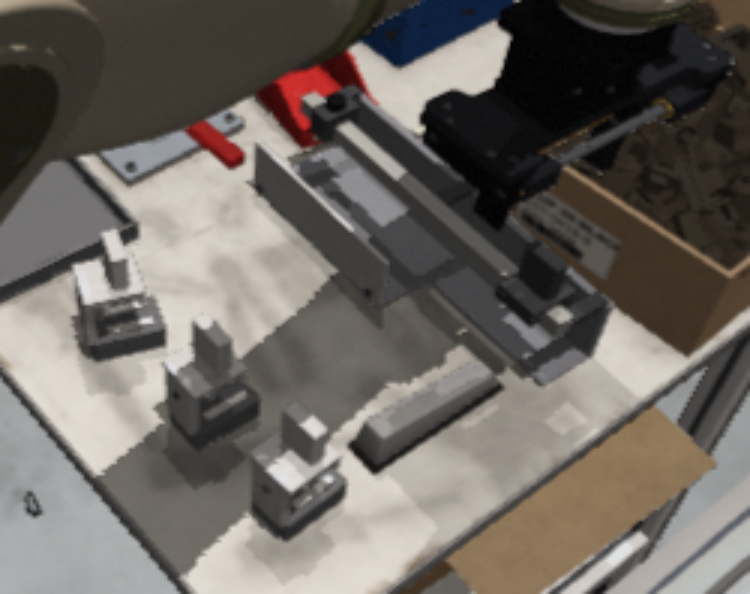

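The keeper is at about (540,280) in the crop and the gripper is above and left of it. The stapler and carriers haven't moved. I'll check the box height before going down.

```bash
cat >> st.py <<'E'
T=Ro.from_euler('z',-.0577).as_matrix()@np.array([[0,0,1],[-1,0,0],[0,-1,0.]])
print("rotvec deg to rig-aligned",np.degrees(Ro.from_matrix(R.T@T).as_rotvec()).round(2))
E
python3 st.py; python3 -c "
from h import *
A=cloud(dict(np.load('top0.npz'))).reshape(-1,3)
for x in np.arange(.69,.8,.02):
  P=A[(abs(A[:,0]-x)<.01)&(A[:,1]>-.17)&(A[:,1]<.02)];print(x.round(2),P[:,2].max().round(3))"
python3 -m jog '[[0.012,0,-0.003,0.5,0.3,-0.5],[0.012,0,-0.002,0.5,0.4,-0.6],[0,0,0,0,0,0]]';python3 st.py .643 -.057 .111
```

```text
[ 0.6507 -0.0346  0.1908] f [-0.5  0.9  0.2] w 0.0872 t 2.8 tilt [-0.015  0.02  -1.   ] zhead -2.59 j [ 0.44  0.49 -0.62  1.38  0.26  1.37 -0.23]
rotvec deg to rig-aligned [ 0.91  0.71 -1.07]
0.69 0.088
0.71 0.072
0.73 0.109
0.75 0.126
0.77 0.139
0.79 0.16
time: 3.07
ee_pos: [0.6449, -0.0614, 0.1935]
eef_rot: [0.484, -0.512, 0.517, -0.486]
ft_force: [0.5, -0.5, 0.2]
width: 0.087
[ 0.6449 -0.0614  0.1935] f [ 0.5 -0.5  0.2] w 0.087 t 3.1 tilt [ 0.006 -0.003 -1.   ] zhead -3.41 j [ 0.47  0.46 -0.61  1.42  0.27  1.34 -0.21]
to [0.643, -0.057, 0.111] tool delta mm [-4.5 82.5 -2.6]
rotvec deg to rig-aligned [-0.34 -0.11  0.16]
```

```bash
python3 -m jog '[[-0.003,0.016,-0.002,-0.3,0,0.2],[0,0.016,0,0,0,0],[0,0.016,0,0,0,0],[0,0.016,0,0,0,0],[0,0.014,0,0,0,0],[0,0,0,0,0,0]]';python3 st.py .643 -.057 .111; python3 -m jog '[[0,0,0,0,0,0],[0,0,0,0,0,0],[0,0,0,0,0,0],[0,0,0,0,0,0],[0,0,0,0,0,0],[0,0,0,0,0,0]]' -1 30; python3 st.py
```

```text
time: 3.57
ee_pos: [0.6451, -0.0636, 0.1176]
eef_rot: [0.481, -0.513, 0.52, -0.485]
ft_force: [-0.1, 0.3, -0.2]
width: 0.0877
[ 0.6451 -0.0636  0.1176] f [-0.1  0.3 -0.2] w 0.0877 t 3.6 tilt [ 0.011 -0.003 -1.   ] zhead -3.89 j [ 0.47  0.52 -0.59  1.51  0.3   1.2  -0.24]
to [0.643, -0.057, 0.111] tool delta mm [-6.4  6.5 -2.6]
rotvec deg to rig-aligned [-0.66 -0.58  0.13]
time: 4.07
ee_pos: [0.6466, -0.0644, 0.1218]
eef_rot: [0.479, -0.512, 0.522, -0.486]
ft_force: [0.4, 0.6, 0.6]
width: 0.0549
[ 0.6466 -0.0644  0.1218] f [0.4 0.6 0.6] w 0.0549 t 4.1 tilt [ 0.016 -0.004 -1.   ] zhead -3.99 j [ 0.47  0.51 -0.59  1.5   0.3   1.2  -0.24]
rotvec deg to rig-aligned [-0.94 -0.68  0.15]
```

```bash
python3 -m jog '[[-0.006,0.008,-0.003,-0.5,-0.3,0],[0,0.003,0,-0.3,-0.3,0],[0,0.001,0,0,0,0],[0,0,0,0,0,0],[0,0,0,0,0,0],[0,0,0,0,0,0],[0,0,0,0,0,0],[0,0,0,0,0,0],[0,0,0,0,0,0]]'; python3 st.py
```

```text
time: 4.82
ee_pos: [0.644, -0.0569, 0.1087]
eef_rot: [0.486, -0.513, 0.515, -0.485]
ft_force: [0.4, 0.5, -1.0]
width: 0.0116
[ 0.644  -0.0569  0.1087] f [ 0.4  0.5 -1. ] w 0.0116 t 4.8 tilt [ 0.001 -0.002 -1.   ] zhead -3.28 j [ 0.45  0.53 -0.59  1.51  0.31  1.2  -0.25]
rotvec deg to rig-aligned [-0.06  0.03  0.13]
```

```bash
python3 -m jog '[[0,-0.01,0,0,0,0],[0,-0.015,0,0,0,0],[0,-0.018,0,0,0,0],[0,-0.018,0,0,0,0],[0,-0.018,0,0,0,0],[0,-0.01,-0.01,0,0,0],[-0.022,0,-0.018,0,0,0],[-0.022,0,-0.018,0,0,0],[-0.022,0,-0.018,0,0,0],[-0.022,0,-0.018,0,0,0],[-0.022,0,-0.015,0,0,0],[-0.022,0,-0.01,0,0,0]]'; python3 st.py .545 .085 .026
```

```text
time: 5.82
ee_pos: [0.5427, 0.0789, 0.2081]
eef_rot: [0.483, -0.514, 0.519, -0.482]
ft_force: [0.9, 0.3, -1.2]
width: 0.0119
[0.5427 0.0789 0.2081] f [ 0.9  0.3 -1.2] w 0.0119 t 5.8 tilt [ 0.004 -0.006 -1.   ] zhead -3.95 j [ 0.39  0.24 -0.72  1.66  0.17  1.3  -0.43]
to [0.545, 0.085, 0.026] tool delta mm [ -7.2 182.    1. ]
rotvec deg to rig-aligned [-0.27 -0.64  0.31]
```

```bash
python3 -m jog '[[0,0.02,0,0,-0.3,0.2],[0,0.02,0,0,-0.3,0],[0,0.02,0,0,0,0],[0,0.02,0,0,0,0],[0,0.02,0,0,0,0],[0,0.02,0,0,0,0],[0,0.02,0,0,0,0],[0,0.01,0,0,0,0],[0,0,0,0,0,0]]'; python3 st.py .545 .083 .026
```

```text
time: 6.57
ee_pos: [0.5442, 0.0875, 0.0621]
eef_rot: [0.485, -0.507, 0.516, -0.492]
ft_force: [-0.2, -0.4, -2.1]
width: 0.0114
[0.5442 0.0875 0.0621] f [-0.2 -0.4 -2.1] w 0.0114 t 6.6 tilt [ 0.017 -0.003 -1.   ] zhead -2.64 j [ 0.33  0.39 -0.68  1.82  0.3   1.01 -0.51]
to [0.545, 0.083, 0.026] tool delta mm [ 4.4 36.1  0.4]
rotvec deg to rig-aligned [-0.98  0.67  0.1 ]
```

```bash
python3 -m jog '[[0.002,0.01,0,-0.6,0.4,0],[0,0.01,0,-0.5,0.3,0],[0,0.008,0,0,0,0],[0,0.003,0,0,0,0],[0,0.002,0,0,0,0],[0,0.002,0,0,0,0]]'; python3 st.py .545 .083 .0237
```

```text
time: 7.07
ee_pos: [0.5472, 0.0853, 0.0279]
eef_rot: [0.485, -0.514, 0.515, -0.484]
ft_force: [0.3, -0.2, -1.4]
width: 0.0116
[0.5472 0.0853 0.0279] f [ 0.3 -0.2 -1.4] w 0.0116 t 7.1 tilt [ 0.001 -0.001 -1.   ] zhead -3.48 j [ 0.31  0.46 -0.66  1.82  0.33  0.98 -0.55]
to [0.545, 0.083, 0.0237] tool delta mm [ 2.5  4.2 -2. ]
rotvec deg to rig-aligned [-0.04 -0.18  0.07]
```

```bash
python3 -m jog '[[0,0.002,0,0,0,0],[0,0.002,0,0,0,0],[0,0.002,0,0,0,0],[0,0.001,0,0,0,0]]'; python3 st.py;  python3 -m jog '[[0,0,0,0,0,0],[0,0,0,0,0,0],[0,0,0,0,0,0],[0,0,0,0,0,0],[0,-0.005,0,0,0,0],[0,-0.02,0,0,0,0],[0,-0.02,0,0,0,0],[0,-0.02,0,0,0,0],[0,-0.03,0,0,0,0],[0,-0.03,0,0,0,0],[0,-0.03,0,0,0,0],[0,-0.03,0,0,0,0]]' -0.1; python3 st.py
python3 - <<'E'
from h import *
c=r.camera('top');cv2.imwrite('pics/t2.png',c['image'][:,:,::-1]);np.savez('t2.npz',**c)
A=cloud(c).reshape(-1,3);
def S(x0,x1,y0,y1,z0,z1):return A[(A[:,0]>x0)&(A[:,0]<x1)&(A[:,1]>y0)&(A[:,1]<y1)&(A[:,2]>z0)&(A[:,2]<z1)]
P=S(.45,.61,-.11,.02,.02,.055);print("stapler",len(P),P.mean(0),rect(P))
P=S(.5,.6,.04,.13,.045,.065);print("keeper",len(P),P.mean(0),rect(P))
E
```

```text
time: 7.4
ee_pos: [0.5476, 0.0856, 0.0236]
eef_rot: [0.485, -0.514, 0.516, -0.484]
ft_force: [-4.5, -1.2, 8.1]
width: 0.0115
[0.5476 0.0856 0.0236] f [-4.5 -1.2  8.1] w 0.0115 t 7.4 tilt [ 0.002 -0.003 -1.   ] zhead -3.48 j [ 0.31  0.46 -0.65  1.82  0.34  0.97 -0.55]
rotvec deg to rig-aligned [-0.1  -0.17  0.17]
time: 8.4
ee_pos: [0.5436, 0.0861, 0.2126]
eef_rot: [-0.488, 0.516, -0.513, 0.483]
ft_force: [0.7, -0.2, -0.4]
width: 0.0389
[0.5436 0.0861 0.2126] f [ 0.7 -0.2 -0.4] w 0.0389 t 8.4 tilt [-0.008 -0.003 -1.   ] zhead -3.35 j [ 0.38  0.25 -0.72  1.64  0.17  1.32 -0.43]
rotvec deg to rig-aligned [ 0.44 -0.04  0.17]
stapler 4 [0.45563144 0.0188858  0.02798393] (array([455.7,  18.9]), array([0.7, 6.7]), 84.1)
keeper 5 [0.5533446  0.10023448 0.05697134] (array([553.9, 100.4]), array([2.7, 4.7]), 87.7)
```

View pics/t2.png

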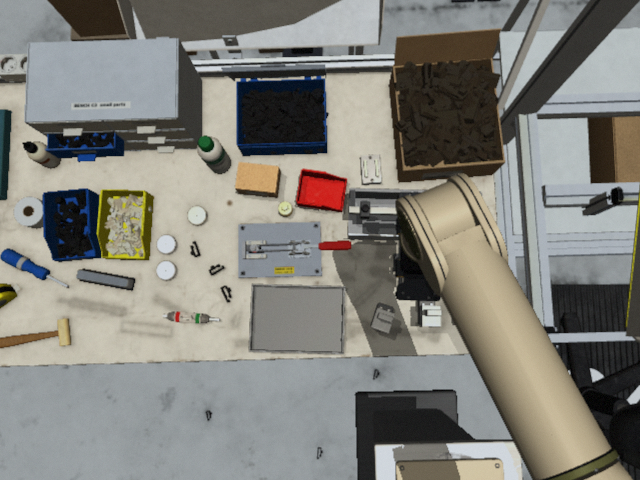

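The top view is blocked by the arm around the bay, but the tray at (297,320) is clear and empty. I'll use the scene camera for the stapler.

```bash
python3 -m jog '[[0,0,0,0,-7,0],[0,0,0,0,-7,0],[0,0,0,0,-7,0],[0,0,0,0,-7,0],[0,0,0,0,-7,0],[0,0,0,0,-7,0],[0,0,0,0,-7,0],[0,0,0,0,-7,0],[0,0,0,0,-7,0],[0,0,0,0,-7,0],[0,0,0,0,-7,0],[0,0,0,0,-7,0]]' 1
python3 - <<'E'
from h import *
c=r.camera('scene');cv2.imwrite('pics/s3.png',c['image'][:,:,::-1]);np.savez('s3.npz',**c)
A=cloud(c).reshape(-1,3)
def S(x0,x1,y0,y1,z0,z1):return A[(A[:,0]>x0)&(A[:,0]<x1)&(A[:,1]>y0)&(A[:,1]<y1)&(A[:,2]>z0)&(A[:,2]<z1)]
for z in(.02,.034,.005):
  P=S(.475,.62,-.12,.03,z,.05);print("stapler",len(P),P.mean(0),rect(P),P[:,2].max())
P=S(.5,.6,.04,.13,.045,.065);print("keeper",len(P),P.mean(0),rect(P))
E
python3 st.py .552 -.057 .2
```

```text
time: 9.45
ee_pos: [0.5481, 0.0887, 0.2264]
eef_rot: [0.706, -0.042, 0.051, -0.705]
ft_force: [1.0, -0.8, 0.5]
width: 0.0869
stapler 571 [ 0.54426903 -0.06144011  0.03206387] (array([552.8, -59.4]), array([ 22.9, 113.2]), 89.5) 0.044742049222196684
stapler 233 [ 0.52283739 -0.05967291  0.03800216] (array([531.7, -58.5]), array([21.4, 68.6]), 89.6) 0.044742049222196684
stapler 819 [ 0.54395074 -0.0634833   0.02577534] (array([556.8, -63.4]), array([ 61.3, 132.4]), 67.6) 0.044742049222196684
keeper 173 [0.56876832 0.07364371 0.05497109] (array([570.3,  75.9]), array([59.4, 71.6]), 0.0)
[0.5481 0.0887 0.2263] f [-0.  -1.6 -0.9] w 0.0869 t 9.5 tilt [ 0.012 -0.002 -1.   ] zhead 83.04 j [ 0.54  0.29 -0.93  1.62  0.24  1.35  1.03]
to [0.552, -0.057, 0.2] tool delta mm [  21.2   26.6 -144.1]
rotvec deg to rig-aligned [-0.5  86.34  0.56]
```

```bash
python3 -m jog '[[0.003,0,-0.024,0,-2.7,0],[0.003,0,-0.024,-0.3,-2.6,0.4],[0,0,-0.024,0,0,0],[0,0,-0.024,0,0,0],[0,0.02,-0.024,0,0,0],[0,0.02,-0.018,0,0,0],[0,0.02,0,0,0,0],[0,0.02,0,0,0,0],[0,0.02,0,0,0,0],[0,0.015,0,0,0,0],[0,0,0,0,0,0]]'; python3 st.py .548 -.0575 .012
```

```text
time: 10.42
ee_pos: [0.5479, -0.057, 0.1095]
eef_rot: [0.709, -0.017, 0.024, -0.704]
ft_force: [-0.5, 0.3, 0.6]
width: 0.0869
[ 0.5479 -0.057   0.1095] f [-0.5  0.3  0.6] w 0.0869 t 10.4 tilt [ 0.01  -0.007 -1.   ] zhead 86.7 j [ 0.73  0.38 -0.84  1.77  0.32  1.13  1.3 ]
to [0.548, -0.0575, 0.012] tool delta mm [-0.9 97.5  0.1]
rotvec deg to rig-aligned [-0.18 90.01  0.75]
```

```bash
python3 -m jog '[[0,0.018,0,-0.3,-0.8,0.5],[0,0.018,0,0,-0.7,0],[0,0.018,0,0,0,0],[0,0.015,0,0,0,0],[0,0.01,0,0,0,0],[0,0.007,0,0,0,0],[0,0,0,0,0,0]]'; python3 st.py .548 -.0575 .012
```

```text
time: 11.0
ee_pos: [0.5515, -0.058, 0.0255]
eef_rot: [0.711, -0.014, 0.018, -0.702]
ft_force: [0.1, 0.1, 0.5]
width: 0.087
[ 0.5515 -0.058   0.0255] f [0.1 0.1 0.5] w 0.087 t 11.0 tilt [ 0.006 -0.013 -1.   ] zhead 87.41 j [ 0.66  0.5  -0.78  1.82  0.43  0.99  1.23]
to [0.548, -0.0575, 0.012] tool delta mm [-3.6 13.5  0.5]
rotvec deg to rig-aligned [ 0.26 90.71  0.87]
```

```bash
python3 -m jog '[[-0.003,0.007,0,0.4,-0.4,0.3],[0,0.005,0,0.3,-0.4,0],[0,0.001,0,0,0,0],[0,0,0,0,0,0],[0,0,0,0,0,0],[0,0,0,0,0,0],[0,0,0,0,0,0],[0,0,0,0,0,0],[0,0,0,0,0,0],[0,0,0,0,0,0],[0,0,0,0,0,0],[0,0,0,0,0,0]]' -1 25; python3 st.py;python3 -m jog '[[0,0,0,0,0,0],[0,0,0,0,0,0],[0,-0.02,0,0,0,0],[0,-0.02,0,0,0,0],[0,-0.02,0,0,0,0],[0,-0.025,0,0,0,0],[0,-0.025,0,0,0,0],[0,-0.025,0,0,0,0],[0,0,0,0,0,0]]'; python3 st.py .43 .325 .22
```

```text
time: 12.0
ee_pos: [0.5509, -0.0582, 0.0153]
eef_rot: [0.707, -0.009, 0.013, -0.707]
ft_force: [0.0, 0.3, -1.6]
width: 0.022
[ 0.5509 -0.0582  0.0153] f [ 0.   0.3 -1.6] w 0.022 t 12.0 tilt [ 0.006 -0.    -1.   ] zhead 88.18 j [ 0.67  0.51 -0.78  1.83  0.43  0.97  1.24]
rotvec deg to rig-aligned [-0.29 91.49  0.28]
time: 12.75
ee_pos: [0.5468, -0.0576, 0.1527]
eef_rot: [-0.706, 0.011, -0.01, 0.708]
ft_force: [0.7, 0.8, -1.3]
width: 0.0226
[ 0.5468 -0.0576  0.1527] f [ 0.7  0.8 -1.3] w 0.0226 t 12.8 tilt [-0.002  0.002 -1.   ] zhead 88.27 j [ 0.76  0.34 -0.87  1.71  0.27  1.22  1.36]
to [0.43, 0.325, 0.22] tool delta mm [-128.5  -66.3  379. ]
rotvec deg to rig-aligned [ 2.000e-02  9.157e+01 -1.900e-01]
```

```bash
python3 -c "
from h import *
A=cloud(dict(np.load('t2.npz'))).reshape(-1,3)
for x in np.arange(.48,.58,.01):
  P=A[(abs(A[:,0]-x)<.005)&(A[:,1]>.22)&(A[:,1]<.43)];print(x.round(2),np.nanmax(P[:,2]).round(3))
"
python3 -m jog '[[0,-0.03,0.02,0,0,0],[0,-0.03,0.03,0,0,0],[-0.01,-0.02,0.035,0,0,0],[-0.012,0,0.035,0,0,0],[-0.012,0,0.035,0,0,0],[-0.012,0,0.035,0,0,0],[-0.012,0,0.035,0,0,0],[-0.012,0,0.035,0,0,0],[-0.012,0,0.035,0,0,0],[-0.012,0,0.035,0,0,0],[-0.01,0,0.025,0,0,0],[0,0,0.01,0,0,0]]'; python3 st.py .42 .325 .1
```

```text
0.48 0.028
0.49 0.025
0.5 0.03
0.51 0.028
0.52 0.008
0.53 0.025
0.54 0.023
0.55 0.02
0.56 0.019
0.57 0.054
time: 13.75
ee_pos: [0.45, 0.3201, 0.232]
eef_rot: [0.708, -0.017, 0.014, -0.706]
ft_force: [-0.3, 0.1, -2.1]
width: 0.0225
[0.45   0.3201 0.232 ] f [-0.3  0.1 -2.1] w 0.0225 t 13.8 tilt [-0.004 -0.002 -1.   ] zhead 87.51 j [ 0.17  0.33 -1.06  1.6   0.29  1.39  0.61]
to [0.42, 0.325, 0.1] tool delta mm [-29.6 132.1   3.8]
rotvec deg to rig-aligned [ 0.28 90.82 -0.12]
```

```bash
python3 -m jog '[[0,0,0,0,7,0],[0,0,0,0,7,0],[0,0,0,0,7,0],[0,0,0,0,7,0],[0,0,0,0,7,0],[0,0,0,0,7,0],[0,0,0,0,7,0],[0,0,0,0,7,0],[0,0,0,0,7,0],[0,0,0,0,7,0],[0,0,0,0,7,0],[0,0,0,0,7,0]]'; python3 st.py .42 .325 .1
```

```text
time: 14.75
ee_pos: [0.4433, 0.3236, 0.2223]
eef_rot: [0.514, -0.494, 0.489, -0.503]
ft_force: [0.9, -0.7, -2.2]
width: 0.0224
[0.4433 0.3236 0.2223] f [ 0.9 -0.7 -2.2] w 0.0224 t 14.8 tilt [-0.016 -0.006 -1.   ] zhead 1.94 j [-0.02  0.27 -0.82  1.62  0.19  1.36 -0.82]
to [0.42, 0.325, 0.1] tool delta mm [ -2.9 122.7 -21.3]
rotvec deg to rig-aligned [0.9  5.24 0.37]
```

```bash
python3 -m jog '[[0,0.01,-0.011,0.4,2.6,0.3],[0,0.02,-0.008,0.4,2.4,0.1],[0,0.025,0,0,0,0],[0,0.025,0,0,0,0],[0,0.025,0,0,0,0],[0,0.025,0,0,0,0],[0,0.015,0,0,0,0],[0,0.01,0,0,0,0],[0,0,0,0,0,0]]'; python3 st.py .42 .325 .02
```

```text
time: 15.5
ee_pos: [0.4206, 0.3214, 0.0565]
eef_rot: [-0.484, 0.517, -0.516, 0.482]
ft_force: [-0.6, 0.3, -1.9]
width: 0.0224
[0.4206 0.3214 0.0565] f [-0.6  0.3 -1.9] w 0.0224 t 15.5 tilt [-0.004 -0.002 -1.   ] zhead -3.83 j [-0.08  0.39 -0.76  1.86  0.31  1.02 -1.04]
to [0.42, 0.325, 0.02] tool delta mm [-3.6 36.5 -0.7]
rotvec deg to rig-aligned [ 0.2  -0.52  0.14]
```

```bash
python3 -m jog '[[-0.002,0.012,0,0,0,0],[0,0.01,0,0,0,0],[0,0.007,0,0,0,0],[0,0.003,0,0,0,0],[0,0.002,0,0,0,0],[0,0.001,0,0,0,0]]'; python3 st.py .42 .325 .02
```

```text
time: 16.0
ee_pos: [0.4219, 0.3247, 0.0201]
eef_rot: [-0.483, 0.517, -0.516, 0.482]
ft_force: [-0.2, -0.1, -1.1]
width: 0.0223
[0.4219 0.3247 0.0201] f [-0.2 -0.1 -1.1] w 0.0223 t 16.0 tilt [-0.001 -0.001 -1.   ] zhead -3.85 j [-0.11  0.45 -0.74  1.88  0.37  0.96 -1.08]
to [0.42, 0.325, 0.02] tool delta mm [-0.2  0.1 -1.9]
rotvec deg to rig-aligned [ 0.07 -0.54  0.03]
```

```bash
python3 -m jog '[[0,0.001,0,0,0,0],[0,0,0,0,0,0],[0,0,0,0,0,0],[0,0,0,0,0,0],[0,0,0,0,0,0],[0,-0.005,0,0,0,0],[0,-0.02,0,0,0,0],[0,-0.03,0,0,0,0],[0,-0.035,0,0,0,0],[0,-0.035,0,0,0,0],[0,-0.035,0,0,0,0],[0,-0.03,0,0,0,0]]' 0.5; python3 -m jog '[[0.025,0,0,0,4,0],[0.03,0,0,0,4,0],[0.03,0,0,0,4,0],[0.03,0,-0.01,0,4,0],[0.03,0,-0.01,0,1,0],[0.03,0,-0.01,0,0,0],[0.01,0,0,0,0,0],[0,0,0,0,0,0]]'; python3 st.py .425 .135 .098
python3 - <<'E'
from h import *
c=r.camera('scene');cv2.imwrite('pics/s4.png',c['image'][160:440,180:480,::-1].repeat(2,0).repeat(2,1))
A=cloud(c);
for n,w in dict(c1=(270,306,280,335),c2=(306,338,315,365),c3=(333,368,348,400)).items():
    P=sel(A,w,.115,.14);print(n,len(P),P.mean(0).round(4),rect(P))
E
```

```text
time: 17.0
ee_pos: [0.4192, 0.3234, 0.2151]
eef_rot: [-0.486, 0.517, -0.515, 0.481]
ft_force: [0.6, -0.2, 0.5]
width: 0.0649
time: 17.67
ee_pos: [0.3447, 0.1536, 0.2263]
eef_rot: [-0.394, 0.585, -0.584, 0.403]
ft_force: [0.4, 0.1, -0.3]
width: 0.0654
[0.3447 0.1536 0.2263] f [ 0.4  0.1 -0.3] w 0.0654 t 17.7 tilt [ 0.009  0.008 -1.   ] zhead -21.38 j [ 0.23 -0.25 -0.64  2.02 -0.16  1.32 -0.73]
to [0.425, 0.135, 0.098] tool delta mm [-10.5 128.8  80.8]
rotvec deg to rig-aligned [ -0.41 -18.08  -0.56]
c1 96 [0.4223 0.1296 0.1258] (array([423.6, 132. ]), array([30.3, 11.8]), 69.1)
c2 123 [0.4301 0.0297 0.1255] (array([431.5,  31.9]), array([30.8, 12.8]), 86.2)
c3 146 [ 0.4311 -0.0607  0.1255] (array([432.5, -59.8]), array([12.2, 30.3]), 2.5)
```

View pics/s4.png

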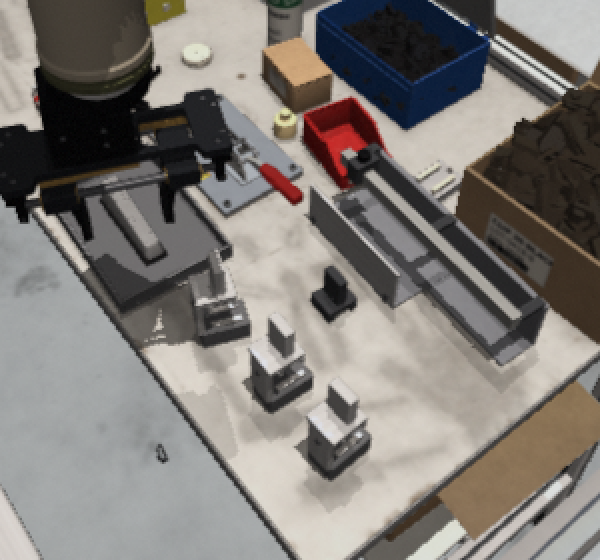

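The stapler lies in the tray at (135,220), the keeper stands at (334,295), the bay is clear, and the carriers haven't moved. Next I'll grasp the first carrier.

```bash
python3 -m jog '[[-0.003,0,0.02,0.2,-0.5,-0.2],[-0.003,0,0.02,0,-0.3,-0.2],[-0.003,0,0.02,0,0,0],[-0.001,0,0.02,0,0,0],[0,0.02,0,0,0,0],[0,0.02,0,0,0,0],[0,0.02,0,0,0,0],[0,0.015,0,0,0,0],[0,0,0,0,0,0]]' ; python3 st.py .425 .1345 .098
```

```text
time: 18.47
ee_pos: [0.4343, 0.1482, 0.1523]
eef_rot: [0.4, -0.578, 0.579, -0.413]
ft_force: [-0.9, -0.3, 0.5]
width: 0.0652
[0.4343 0.1482 0.1523] f [-0.9 -0.3  0.5] w 0.0652 t 18.5 tilt [ 0.017  0.009 -1.   ] zhead -19.82 j [ 0.24  0.05 -0.67  1.96  0.03  1.13 -0.79]
to [0.425, 0.1345, 0.098] tool delta mm [16.8 54.  -4.8]
rotvec deg to rig-aligned [ -0.85 -16.51  -0.72]
```

```bash
python3 -m jog '[[0.008,0.008,-0.003,-0.4,0.3,-0.5],[0.008,0.016,-0.002,-0.3,0.3,-0.4],[0,0.014,0,0,0,0],[0,0.01,0,0,0,0],[0,0.005,0,0,0,0],[0,0,0,0,0,0]]' ; python3 st.py .425 .1345 .097
```

```text
time: 18.97
ee_pos: [0.4256, 0.1384, 0.0991]
eef_rot: [-0.404, 0.58, -0.58, 0.405]
ft_force: [0.2, 0.4, 0.4]
width: 0.0654
[0.4256 0.1384 0.0991] f [0.2 0.4 0.4] w 0.0654 t 19.0 tilt [-0.     0.001 -1.   ] zhead -20.23 j [ 0.23  0.11 -0.66  2.03  0.07  1.03 -0.83]
to [0.425, 0.1345, 0.097] tool delta mm [3.9 2.1 0.8]
rotvec deg to rig-aligned [  0.02 -16.92  -0.07]
```

```bash
python3 -m jog '[[0.003,0.002,0,0,0,0],[0,0.001,0,0,0,0],[0,0,0,0,0,0],[0,0,0,0,0,0],[0,0,0,0,0,0],[0,0,0,0,0,0],[0,0,0,0,0,0],[0,0,0,0,0,0],[0,0,0,0,0,0],[0,0,0,0,0,0],[0,0,0,0,0,0],[0,0,0,0,0,0]]' -1 45; python3 st.py; python3 -m jog '[[0,-0.01,0,0,0,0],[0,-0.015,0,0,0,0],[0,-0.02,0,0,0,0],[0,-0.025,0,0,0,0],[0,-0.025,0,0,0,0],[0,-0.025,0,0,0,0],[0,-0.015,0,0,-3,0],[0,0,0,0,-4,0],[0,0,0,0,-4,0],[0,0,0,0,-4,0],[0,0,0,0,-2,0],[0,0,0,0,0,0]]'; python3 st.py .565 -.025 .23
```

```text
time: 19.97
ee_pos: [0.426, 0.1362, 0.0987]
eef_rot: [0.403, -0.58, 0.58, -0.406]
ft_force: [0.2, 0.8, 1.2]
width: 0.0115
[0.426  0.1362 0.0987] f [0.2 0.8 1.2] w 0.0115 t 20.0 tilt [ 0.004  0.002 -1.   ] zhead -20.21 j [ 0.23  0.1  -0.66  2.03  0.07  1.03 -0.82]
rotvec deg to rig-aligned [ -0.18 -16.9   -0.15]
time: 20.97
ee_pos: [0.4225, 0.1365, 0.2468]
eef_rot: [-0.489, 0.51, -0.509, 0.491]
ft_force: [0.1, 0.3, -3.4]
width: 0.0113
[0.4225 0.1365 0.2468] f [ 0.1  0.3 -3.4] w 0.0113 t 21.0 tilt [ 0.002  0.003 -1.   ] zhead -2.21 j [ 0.26 -0.06 -0.63  1.84 -0.04  1.35 -0.41]
to [0.565, -0.025, 0.23] tool delta mm [156.   16.6 148.6]
rotvec deg to rig-aligned [-0.11  1.1  -0.15]
```

```bash
python3 -m jog '[[0.015,0,0.015,0,0.5,0],[0.022,0,0.022,0,0.6,0],[0.022,0,0.025,0,0,0],[0.022,0,0.025,0,0,0],[0.022,0,0.025,0,0,0],[0.022,0,0.02,0,0,0],[0.01,0.01,0.015,0,0,0],[0,0.02,0,0,0,0],[0,0.02,0,0,0,0],[0,0.02,0,0,0,0],[0,0.02,0,0,0,0],[0,0,0,0,0,0]]'; python3 st.py .58 -.0146 .1337 .6447 -.0184 .1337
```

```text
time: 21.97
ee_pos: [0.5695, -0.0195, 0.1561]
eef_rot: [0.479, -0.519, 0.52, -0.48]
ft_force: [-0.9, -0.4, -2.3]
width: 0.0114
[ 0.5695 -0.0195  0.1561] f [-0.9 -0.4 -2.3] w 0.0114 t 22.0 tilt [ 0.003 -0.    -1.   ] zhead -4.59 j [ 0.36  0.29 -0.48  1.68  0.15  1.2  -0.24]
to [0.58, -0.0146, 0.1337] tool delta mm [-5.8 22.4 10. ]
to [0.6447, -0.0184, 0.1337] tool delta mm [-7.2 22.6 74.8]
rotvec deg to rig-aligned [-0.19 -1.28 -0.01]
```

```bash
python3 -m jog '[[-0.003,0.011,0,0,-0.6,0],[-0.001,0.008,0,0,-0.5,0],[0,0.002,0,0,0,0],[0,0,0.015,0,0,0],[0,0,0.015,0,0,0],[0,0,0.015,0,0,0],[0,0,0.01,0,0,0],[0,0,0,0,0,0]]'; python3 st.py .6447 -.0184 .1337
```

```text
time: 22.63
ee_pos: [0.6288, -0.0189, 0.1387]
eef_rot: [0.483, -0.513, 0.517, -0.486]
ft_force: [0.1, -0.0, -1.7]
width: 0.0115
[ 0.6288 -0.0189  0.1387] f [ 0.1 -0.  -1.7] w 0.0115 t 22.6 tilt [ 0.008 -0.001 -1.   ] zhead -3.53 j [ 0.31  0.43 -0.46  1.54  0.2   1.21 -0.25]
to [0.6447, -0.0184, 0.1337] tool delta mm [-1.5  5.1 15.8]
rotvec deg to rig-aligned [-0.44 -0.22  0.02]
```

```bash
python3 -m jog '[[0,0.002,0.007,-0.4,-0.2,0],[0,0.002,0.006,0,0,0],[0,0,0.002,0,0,0],[0,0,0,0,0,0]]'; python3 st.py .6447 -.0184 .1137
python3 - <<'E'
from h import *
c=r.camera('scene');cv2.imwrite('pics/s5.png',cv2.resize(c['image'][210:370,310:490,::-1],None,fx=4,fy=3.6,interpolation=cv2.INTER_CUBIC))
E
```

```text
time: 22.97
ee_pos: [0.6447, -0.0191, 0.1366]
eef_rot: [0.485, -0.513, 0.515, -0.486]
ft_force: [-0.7, -0.8, -2.6]
width: 0.0118
[ 0.6447 -0.0191  0.1366] f [-0.7 -0.8 -2.6] w 0.0118 t 23.0 tilt [ 0.003 -0.    -1.   ] zhead -3.31 j [ 0.3   0.47 -0.46  1.49  0.22  1.22 -0.24]
to [0.6447, -0.0184, 0.1137] tool delta mm [-0.7 22.9 -0.2]
rotvec deg to rig-aligned [-0.17 -0.   -0.  ]
```

View pics/s5.png

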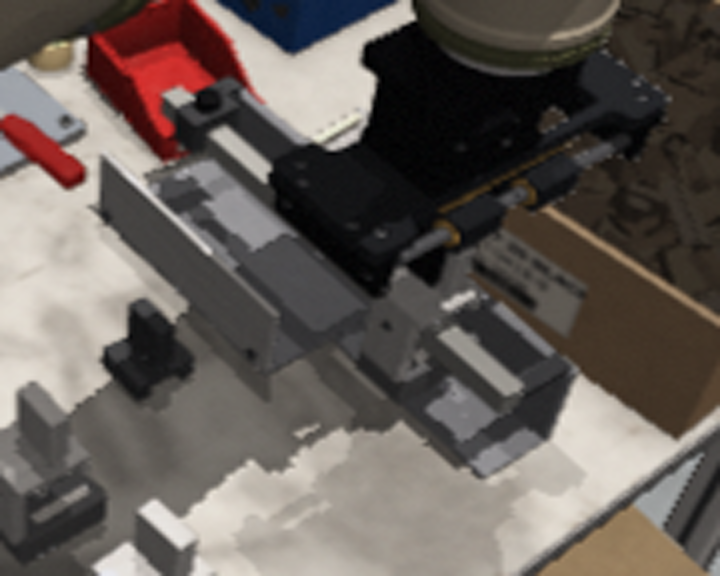

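The carrier, at (410,330), has its spine toward the robot and the bar passes under its arm. I'll lower it slowly.

```bash
python3 -m jog '[[0,0.006,0,0,0,0],[0,0.005,0,0,0,0],[0,0.004,0,0,0,0],[0,0.003,0,0,0,0],[0,0.002,0,0,0,0],[0,0,0,0,0,0]]'; python3 st.py .6447 -.0184 .1137
```

```text
time: 23.52
ee_pos: [0.6429, -0.0191, 0.1146]
eef_rot: [0.485, -0.514, 0.515, -0.486]
ft_force: [0.2, -0.5, -2.7]
width: 0.0117
[ 0.6429 -0.0191  0.1146] f [ 0.2 -0.5 -2.7] w 0.0117 t 23.5 tilt [ 0.002 -0.001 -1.   ] zhead -3.3 j [ 0.3   0.49 -0.45  1.52  0.22  1.18 -0.25]
to [0.6447, -0.0184, 0.1137] tool delta mm [-0.8  0.9  1.7]
rotvec deg to rig-aligned [-0.12  0.    0.03]
```

```bash
python3 -m jog '[[0,0.001,0.001,0,0,0],[-0.005,0,0,0,0,0],[-0.012,0,0,0,0,0],[-0.015,0,0,0,0,0],[-0.015,0,0,0,0,0],[-0.015,0,0,0,0,0],[-0.015,0,0,0,0,0],[-0.015,0,0,0,0,0],[-0.015,0,0,0,0,0],[-0.01,0,0,0,0,0],[0,0,0,0,0,0]]'; python3 st.py .6536 .1363 .114
```

```text
time: 24.43
ee_pos: [0.6513, 0.1109, 0.1144]
eef_rot: [0.484, -0.514, 0.514, -0.488]
ft_force: [-0.5, 0.2, -3.0]
width: 0.0116
[0.6513 0.1109 0.1144] f [-0.5  0.2 -3. ] w 0.0116 t 24.4 tilt [ 0.004  0.003 -1.   ] zhead -3.22 j [ 0.12  0.53 -0.49  1.47  0.25  1.2  -0.46]
to [0.6536, 0.1363, 0.114] tool delta mm [-25.5   0.5   0.8]
rotvec deg to rig-aligned [-0.24  0.09 -0.17]
```

```bash
python3 -m jog '[[-0.004,0,0,0,0,0],[-0.005,0.001,0,0,0,0],[-0.005,0,0,0,0,0],[-0.003,0,0,0,0,0],[-0.002,0,0,0,0,0],[0,0,0,0,0,0]]'; python3 st.py;  python3 -m jog '[[-0.001,0,0,0,0,0],[-0.001,0,0,0,0,0],[-0.001,0,0,0,0,0]]'; python3 -m jog '[[-0.001,0,0,0,0,0],[-0.001,0,0,0,0,0],[0,0,0,0,0,0]]'; python3 st.py
```

```text
time: 24.93
ee_pos: [0.6533, 0.1286, 0.1138]
eef_rot: [0.484, -0.513, 0.516, -0.486]
ft_force: [-0.7, 1.6, -1.9]
width: 0.0116
[0.6533 0.1286 0.1138] f [-0.7  1.6 -1.9] w 0.0116 t 24.9 tilt [ 0.005  0.    -1.   ] zhead -3.38 j [ 0.09  0.54 -0.49  1.46  0.26  1.21 -0.49]
rotvec deg to rig-aligned [-0.3  -0.07 -0.04]
time: 25.18
ee_pos: [0.6537, 0.1302, 0.1139]
eef_rot: [0.483, -0.513, 0.516, -0.486]
ft_force: [0.1, -0.9, -1.2]
width: 0.0119
time: 25.43
ee_pos: [0.654, 0.132, 0.1139]
eef_rot: [0.483, -0.514, 0.517, -0.486]
ft_force: [0.1, 0.3, -2.1]
width: 0.0115
[0.654  0.132  0.1139] f [ 0.1  0.3 -2.1] w 0.0115 t 25.4 tilt [ 0.006 -0.001 -1.   ] zhead -3.51 j [ 0.08  0.54 -0.49  1.45  0.26  1.21 -0.5 ]
rotvec deg to rig-aligned [-0.32 -0.21  0.03]
```

```bash
python3 -m jog '[[-0.001,0,0,0.2,0,0],[-0.001,0,0,0,0,0],[-0.001,0,0,0,0,0]]'; python3 -m jog '[[-0.001,0,0,0,0,0],[-0.001,0,0,0,0,0],[0,0,0,0,0,0]]'; python3 -m jog '[[-0.001,0,0,0,0,0],[-0.001,0,0,0,0,0],[0,0,0,0,0,0]]'; python3 st.py
```

```text
time: 25.68
ee_pos: [0.6543, 0.1348, 0.1139]
eef_rot: [0.482, -0.513, 0.518, -0.486]
ft_force: [-0.5, -0.3, -1.9]
width: 0.0113
time: 25.93
ee_pos: [0.6544, 0.1375, 0.1139]
eef_rot: [0.482, -0.512, 0.518, -0.487]
ft_force: [-0.7, 0.1, -1.1]
width: 0.0118
time: 26.18
ee_pos: [0.6545, 0.1393, 0.1139]
eef_rot: [0.482, -0.512, 0.518, -0.486]
ft_force: [-0.4, -0.9, -2.0]
width: 0.0118
[0.6545 0.1393 0.1139] f [-0.4 -0.9 -2. ] w 0.0118 t 26.2 tilt [ 0.01  -0.002 -1.   ] zhead -3.52 j [ 0.07  0.54 -0.49  1.45  0.27  1.21 -0.51]
rotvec deg to rig-aligned [-0.55 -0.22  0.06]
```

```bash
python3 -m jog '[[-0.001,0,-0.001,-0.5,-0.2,0],[-0.001,0,0,0,0,0],[0,0,0,0,0,0]]'; python3 -m jog '[[-0.001,0,0,0,0,0],[-0.001,0,0,0,0,0]]'; python3 -m jog '[[-0.001,0,0,0,0,0],[-0.001,0,0,0,0,0]]'; python3 st.py
```

```text
time: 26.43
ee_pos: [0.654, 0.1394, 0.1139]
eef_rot: [0.486, -0.514, 0.516, -0.484]
ft_force: [-0.1, -0.6, -1.2]
width: 0.0119
time: 26.6
ee_pos: [0.6541, 0.1395, 0.114]
eef_rot: [0.486, -0.514, 0.516, -0.483]
ft_force: [-1.4, -5.7, 0.1]
width: 0.0117
time: 26.77
ee_pos: [0.6541, 0.1395, 0.114]
eef_rot: [0.487, -0.513, 0.517, -0.482]
ft_force: [-1.8, -5.4, 1.1]
width: 0.0118
[0.6541 0.1395 0.114 ] f [-1.8 -5.4  1.1] w 0.0118 t 26.8 tilt [-0.002 -0.009 -1.   ] zhead -3.56 j [ 0.06  0.55 -0.48  1.44  0.27  1.22 -0.52]
rotvec deg to rig-aligned [ 0.07 -0.26  0.51]
```

```bash
python3 -m jog '[[0,0,0,0,0,0],[0,0,0,0,0,0],[0,0,0,0,0,0],[0,0,0,0,0,0],[0,-0.005,0,0,0,0],[0,-0.015,0,0,0,0],[0,-0.02,0,0,0,0],[0,-0.03,0,0,0,0],[0,-0.03,0,0,0,0],[0,-0.01,0,0,0,0]]' 0.3;  python3 -m jog '[[0.01,0,-0.015,0,0,0],[0.014,0,-0.027,0,0,0],[0.014,0,-0.027,0,-0.5,0],[0.014,0,-0.027,0,-0.5,0],[0.014,0,-0.027,0,-0.5,0],[0.014,0,-0.027,0,0,0],[0.014,0,-0.027,0,0,0],[0.01,0,-0.02,0,0,0],[0,0,0,0,0,0]]'; python3 st.py .4327 .0339 .0985
python3 - <<'E'
from h import *
c=r.camera('scene');cv2.imwrite('pics/s6.png',cv2.resize(c['image'][210:400,280:490,::-1],None,fx=3.5,fy=3.1,interpolation=cv2.INTER_CUBIC))
A=cloud(c)
P=sel(A,(306,338,315,365),.115,.14);print(len(P),rect(P))
E
```

```text
time: 27.6
ee_pos: [0.652, 0.1448, 0.2272]
eef_rot: [-0.488, 0.515, -0.514, 0.483]
ft_force: [0.7, 0.9, 0.9]
width: 0.0558
time: 28.35
ee_pos: [0.4431, 0.0499, 0.2306]
eef_rot: [0.492, -0.507, 0.507, -0.494]
ft_force: [1.8, 0.1, 0.4]
width: 0.0565
[0.4431 0.0499 0.2306] f [1.8 0.1 0.4] w 0.0565 t 28.4 tilt [ 0.002  0.001 -1.   ] zhead -1.55 j [ 0.32 -0.05 -0.51  1.87 -0.03  1.31 -0.21]
to [0.4327, 0.0339, 0.0985] tool delta mm [ 16.4 132.1 -10.2]
rotvec deg to rig-aligned [-0.1   1.75 -0.07]
124 (array([431.4,  31.8]), array([30.2, 13.2]), 88.1)
```

View pics/s6.png

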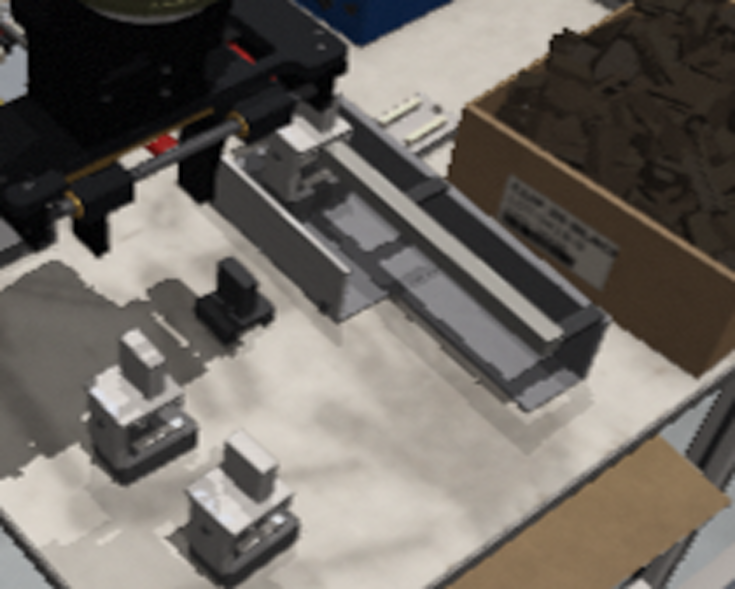

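Carrier 1 hangs in the store at (305,155), near the stop. Next is carrier 2.

```bash
python3 -m jog '[[0.008,0.01,-0.005,0,0,0],[0.006,0.02,-0.004,0,0,0],[0,0.02,0,0,0,0],[0,0.02,0,0,0,0],[0,0.02,0,0,0,0],[0,0.015,0,0,0,0],[0,0.005,0,0,0,0],[0,0,0,0,0,0]]'; python3 st.py .4327 .0339 .0985
```

```text
time: 29.07
ee_pos: [0.442, 0.0418, 0.1192]
eef_rot: [0.491, -0.503, 0.507, -0.499]
ft_force: [0.4, 0.7, 0.2]
width: 0.0562
[0.442  0.0418 0.1192] f [0.4 0.7 0.2] w 0.0562 t 29.1 tilt [ 0.012  0.004 -1.   ] zhead -1.21 j [ 0.31  0.05 -0.52  2.03  0.02  1.06 -0.23]
to [0.4327, 0.0339, 0.0985] tool delta mm [ 8.2 20.5 -9.4]
rotvec deg to rig-aligned [-0.69  2.1  -0.28]
```

```bash
python3 -m jog '[[0.005,0.01,-0.005,-0.6,0.3,-0.2],[0.003,0.007,-0.004,0,0.2,0],[0,0.002,0,0,0,0],[0,0,0,0,0,0]]'; python3 st.py .4327 .0339 .0985;python3 -m jog '[[0,0,0,0,0,0],[0,0,0,0,0,0],[0,0,0,0,0,0],[0,0,0,0,0,0],[0,0,0,0,0,0],[0,0,0,0,0,0],[0,0,0,0,0,0],[0,0,0,0,0,0],[0,0,0,0,0,0],[0,0,0,0,0,0],[0,0,0,0,0,0]]' -1 45; python3 st.py
```

```text
time: 29.4
ee_pos: [0.434, 0.0344, 0.1002]
eef_rot: [0.491, -0.507, 0.508, -0.494]
ft_force: [0.4, -0.1, -0.2]
width: 0.0562
[0.434  0.0344 0.1002] f [ 0.4 -0.1 -0.2] w 0.0562 t 29.4 tilt [ 0.003  0.002 -1.   ] zhead -1.7 j [ 0.32  0.06 -0.51  2.06  0.03  1.02 -0.24]
to [0.4327, 0.0339, 0.0985] tool delta mm [ 0.5  1.7 -1.3]
rotvec deg to rig-aligned [-0.17  1.61 -0.1 ]
time: 30.32
ee_pos: [0.4345, 0.0343, 0.1015]
eef_rot: [0.491, -0.507, 0.508, -0.494]
ft_force: [0.1, 0.2, 0.1]
width: 0.0115
[0.4345 0.0343 0.1015] f [0.1 0.2 0.1] w 0.0115 t 30.3 tilt [ 0.005  0.001 -1.   ] zhead -1.71 j [ 0.32  0.06 -0.51  2.06  0.03  1.03 -0.24]
rotvec deg to rig-aligned [-0.26  1.59 -0.08]
```

```bash
python3 -m jog '[[0,-0.01,0,0,0,0],[0,-0.015,0,0,0,0],[0,-0.02,0,0,0,0],[0,-0.025,0,0,0,0],[0,-0.025,0,0,0,0],[0,-0.025,0,0,0.8,0],[0,-0.01,0.005,0,0.8,0]]';python3 -m jog '[[0.008,0,0.02,0,0,0],[0.008,0,0.025,0,0,0],[0.008,0,0.025,0,0,0],[0.008,0,0.025,0,0,0],[0.008,0,0.02,0,0,0],[0,0.005,0.015,0,0,0],[0,0.02,0,0,0,0],[0,0.02,0,0,0,0],[0,0.02,0,0,0,0],[0,0.02,0,0,0,0],[0,0,0,0,0,0]]'; python3 st.py .58 -.0146 .1375 .6447 -.0184 .1375
```

```text
time: 30.9
ee_pos: [0.4351, 0.0343, 0.2373]
eef_rot: [-0.486, 0.515, -0.512, 0.485]
ft_force: [1.4, 1.4, -2.6]
width: 0.0118
time: 31.82
ee_pos: [0.5721, -0.0163, 0.1618]
eef_rot: [0.483, -0.513, 0.516, -0.488]
ft_force: [-1.4, 0.0, -4.0]
width: 0.0115
[ 0.5721 -0.0163  0.1618] f [-1.4  0.  -4. ] w 0.0115 t 31.8 tilt [ 0.009  0.001 -1.   ] zhead -3.36 j [ 0.33  0.29 -0.45  1.67  0.13  1.2  -0.21]
to [0.58, -0.0146, 0.1375] tool delta mm [-2.1 24.4  7.6]
to [0.6447, -0.0184, 0.1375] tool delta mm [-2.1 24.9 72.4]
rotvec deg to rig-aligned [-0.49 -0.05 -0.09]
```

```bash
python3 -m jog '[[-0.001,0.011,0,-0.4,0,0],[0,0.01,0,0,0,0],[0,0.003,0,0,0,0],[0,0,0.015,0,0,0],[0,0,0.015,0,0,0],[0,0,0.015,0,0,0],[0,0,0.012,0,0,0],[0,0,0.007,0,0,0],[0,0,0,0,0,0]]'; python3 st.py .6447 -.0184 .1375
```

```text
time: 32.57
ee_pos: [0.6405, -0.0194, 0.1418]
eef_rot: [0.483, -0.513, 0.516, -0.487]
ft_force: [0.6, -0.0, -3.6]
width: 0.012
[ 0.6405 -0.0194  0.1418] f [ 0.6 -0.  -3.6] w 0.012 t 32.6 tilt [ 0.006  0.001 -1.   ] zhead -3.39 j [ 0.28  0.45 -0.42  1.51  0.19  1.22 -0.23]
to [0.6447, -0.0184, 0.1375] tool delta mm [-1.2  4.3  4.1]
rotvec deg to rig-aligned [-0.33 -0.08 -0.06]
```

```bash
python3 -m jog '[[0,0.004,0.004,-0.3,0,0],[0,0.005,0.001,0,0,0],[0,0.005,0,0,0,0],[0,0.005,0,0,0,0],[0,0.004,0,0,0,0],[0,0.003,0,0,0,0],[0,0,0,0,0,0]]'; python3 st.py .6447 -.0184 .1165
```

```text
time: 33.15
ee_pos: [0.645, -0.0194, 0.117]
eef_rot: [0.484, -0.514, 0.515, -0.486]
ft_force: [-0.0, -0.1, -3.9]
width: 0.0118
[ 0.645  -0.0194  0.117 ] f [-0.  -0.1 -3.9] w 0.0118 t 33.1 tilt [ 0.002  0.    -1.   ] zhead -3.38 j [ 0.27  0.48 -0.42  1.51  0.2   1.19 -0.24]
to [0.6447, -0.0184, 0.1165] tool delta mm [-1.   0.5 -0.3]
rotvec deg to rig-aligned [-0.11 -0.08 -0.02]
```

```bash
python3 -m jog '[[-0.005,0,0,0,0,0],[-0.012,0,0,0,0,0],[-0.015,0,0,0,0,0],[-0.015,0,0,0,0,0],[-0.015,0,0,0,0,0],[-0.015,0,0,0,0,0],[-0.012,0,0,0,0,0],[-0.006,0,0,0,0,0],[0,0,0,0,0,0]]'; python3 st.py .6515 .0995 .1167;  python3 -m jog '[[-0.002,0,0,0,0,0],[-0.002,0,0,0,0,0],[-0.002,0,0,0,0,0],[0,0,0,0,0,0]]'; python3 st.py  .6515 .0995 .1167
```

```text
time: 33.9
ee_pos: [0.6505, 0.0827, 0.1166]
eef_rot: [0.484, -0.513, 0.516, -0.485]
ft_force: [0.5, -1.8, -1.2]
width: 0.0114
[0.6505 0.0827 0.1166] f [ 0.5 -1.8 -1.2] w 0.0114 t 33.9 tilt [ 0.003 -0.002 -1.   ] zhead -3.46 j [ 0.13  0.51 -0.44  1.48  0.23  1.2  -0.41]
to [0.6515, 0.0995, 0.1167] tool delta mm [-16.8  -0.1   0. ]
rotvec deg to rig-aligned [-0.2  -0.16  0.12]
time: 34.23
ee_pos: [0.651, 0.0871, 0.1166]
eef_rot: [0.484, -0.514, 0.517, -0.484]
ft_force: [-0.6, 1.1, -0.5]
width: 0.0118
[0.651  0.0871 0.1166] f [-0.6  1.1 -0.5] w 0.0118 t 34.2 tilt [ 0.003 -0.004 -1.   ] zhead -3.57 j [ 0.12  0.51 -0.44  1.48  0.23  1.2  -0.42]
to [0.6515, 0.0995, 0.1167] tool delta mm [-12.4  -0.1  -0.3]
rotvec deg to rig-aligned [-0.21 -0.27  0.21]
```

```bash
python3 -m jog '[[-0.002,0,0,0,0.2,0],[-0.003,0,0,0,0,0],[-0.002,0,0,0,0,0],[0,0,0,0,0,0]]';python3 -m jog '[[-0.001,0,0,0,0,0],[-0.001,0,0,0,0,0],[-0.001,0,0,0,0,0]]'; python3 -m jog '[[-0.001,0,0,0,0,0],[-0.001,0,0,0,0,0]]';python3 -m jog '[[-0.001,0,0,0,0,0],[-0.001,0,0,0,0,0]]'; python3 st.py
```

```text
time: 34.57
ee_pos: [0.6518, 0.0924, 0.1167]
eef_rot: [0.483, -0.515, 0.519, -0.482]
ft_force: [0.4, -0.2, -0.3]
width: 0.0115
time: 34.82
ee_pos: [0.6522, 0.0949, 0.1167]
eef_rot: [0.483, -0.515, 0.52, -0.482]
ft_force: [-0.2, -2.2, -0.5]
width: 0.0118
time: 34.98
ee_pos: [0.6524, 0.0969, 0.1167]
eef_rot: [0.483, -0.515, 0.52, -0.482]
ft_force: [-0.5, -2.4, -0.1]
width: 0.0119
time: 35.15
ee_pos: [0.6525, 0.0977, 0.1167]
eef_rot: [0.483, -0.514, 0.52, -0.481]
ft_force: [-1.8, -5.9, 2.9]
width: 0.0116
[0.6525 0.0977 0.1167] f [-1.8 -5.9  2.9] w 0.0116 t 35.1 tilt [ 0.003 -0.008 -1.   ] zhead -4.05 j [ 0.1   0.52 -0.44  1.47  0.24  1.21 -0.45]
rotvec deg to rig-aligned [-0.22 -0.75  0.45]
```

```bash
python3 -m jog '[[-0.001,0,0,-0.2,-0.4,0.3],[-0.001,0,0,0,-0.3,0.2],[-0.001,0,0,0,0,0]]'; python3 st.py; python3 -m jog '[[-0.001,0,0,0,0,0],[-0.001,0,0,0,0,0],[-0.001,0,0,0,0,0]]'; python3 st.py
```

```text
time: 35.4
ee_pos: [0.6527, 0.0977, 0.1166]
eef_rot: [0.486, -0.514, 0.515, -0.484]
ft_force: [-1.5, -5.4, 2.1]
width: 0.012
[0.6527 0.0977 0.1166] f [-1.5 -5.4  2.1] w 0.012 t 35.4 tilt [-0.    -0.003 -1.   ] zhead -3.44 j [ 0.11  0.52 -0.45  1.47  0.23  1.21 -0.43]
rotvec deg to rig-aligned [ 0.02 -0.13  0.17]
time: 35.65
ee_pos: [0.6527, 0.0978, 0.1167]
eef_rot: [0.486, -0.514, 0.517, -0.482]
ft_force: [-2.6, -5.6, 2.6]
width: 0.0115
[0.6527 0.0978 0.1167] f [-2.6 -5.6  2.6] w 0.0115 t 35.6 tilt [-0.002 -0.007 -1.   ] zhead -3.57 j [ 0.1   0.52 -0.44  1.46  0.24  1.21 -0.44]
rotvec deg to rig-aligned [ 0.06 -0.26  0.39]
```

```bash
python3 -m jog '[[0.0005,0,0,0,0,0],[0,0,0,0,0,0],[0,0,0,0,0,0],[0,0,0,0,0,0],[0,-0.005,0,0,0,0],[0,-0.015,0,0,0,0],[0,-0.02,0,0,0,0],[0,-0.03,0,0,0,0],[0,-0.03,0,0,0,0],[0,-0.01,0,0,0,0]]' 0.3;  python3 -m jog '[[0.015,0,-0.015,0,0,0],[0.02,0,-0.025,0,0,0],[0.02,0,-0.027,0,0,0],[0.02,0,-0.027,0,0,0],[0.02,0,-0.027,0,0,0],[0.02,0,-0.027,0,0,0],[0.02,0,-0.027,0,-2,0],[0.012,0,-0.015,0,-3,0],[0,0,0,0,-2,0],[0,0,0,0,0,0]]'; python3 st.py .4334 -.0568 .0985
```

```text
time: 36.48
ee_pos: [0.6504, 0.1026, 0.2287]
eef_rot: [-0.488, 0.516, -0.512, 0.483]
ft_force: [-0.2, -0.3, 1.1]
width: 0.0563
time: 37.32
ee_pos: [0.4447, -0.0352, 0.2323]
eef_rot: [-0.517, 0.482, -0.481, 0.519]
ft_force: [-0.5, 1.0, -0.1]
width: 0.0564
[ 0.4447 -0.0352  0.2323] f [-0.5  1.  -0.1] w 0.0564 t 37.3 tilt [ 0.002  0.003 -1.   ] zhead 4.19 j [ 0.41 -0.05 -0.41  1.87 -0.03  1.32  0.08]
to [0.4334, -0.0568, 0.0985] tool delta mm [ 21.2 133.7 -13.1]
rotvec deg to rig-aligned [-0.09  7.5  -0.2 ]
```

```bash
python3 -m jog '[[0.01,0.01,-0.009,0,0.3,0],[0.01,0.02,-0.009,0,0,0],[0,0.02,0,0,0,0],[0,0.02,0,0,0,0],[0,0.02,0,0,0,0],[0,0.015,0,0,0,0],[0,0.005,0,0,0,0],[0,0,0,0,0,0]]'; python3 st.py .4334 -.0568 .0985
```

```text
time: 37.98
ee_pos: [0.4316, -0.0531, 0.12]
eef_rot: [-0.513, 0.483, -0.485, 0.519]
ft_force: [-0.8, 0.2, -0.5]
width: 0.0565
[ 0.4316 -0.0531  0.12  ] f [-0.8  0.2 -0.5] w 0.0565 t 38.0 tilt [ 0.008  0.004 -1.   ] zhead 3.67 j [ 0.42  0.02 -0.4   2.05  0.    1.06  0.08]
to [0.4334, -0.0568, 0.0985] tool delta mm [ 3.9 21.5  1.3]
rotvec deg to rig-aligned [-0.47  6.98 -0.23]
```

```bash
python3 -m jog '[[0.002,0.01,0.001,-0.4,0,-0.2],[0.002,0.008,0,0,0,0],[0,0.003,0,0,0,0],[0,0,0,0,0,0]]'; python3 st.py .4334 -.0568 .0985;python3 -m jog '[[0,0,0,0,0,0],[0,0,0,0,0,0],[0,0,0,0,0,0],[0,0,0,0,0,0],[0,0,0,0,0,0],[0,0,0,0,0,0],[0,0,0,0,0,0],[0,0,0,0,0,0],[0,0,0,0,0,0],[0,0,0,0,0,0],[0,0,0,0,0,0]]' -1 45; python3 st.py
```

```text
time: 38.32
ee_pos: [0.4353, -0.0566, 0.0992]
eef_rot: [-0.515, 0.483, -0.485, 0.517]
ft_force: [0.7, 0.9, -0.4]
width: 0.0563
[ 0.4353 -0.0566  0.0992] f [ 0.7  0.9 -0.4] w 0.0563 t 38.3 tilt [ 0.004 -0.    -1.   ] zhead 3.68 j [ 0.42  0.06 -0.4   2.06  0.03  1.02  0.07]
to [0.4334, -0.0568, 0.0985] tool delta mm [ 0.1  0.7 -1.9]
rotvec deg to rig-aligned [-0.22  6.99  0.01]
time: 39.23
ee_pos: [0.4354, -0.0568, 0.1002]
eef_rot: [-0.515, 0.482, -0.485, 0.517]
ft_force: [0.5, -0.2, -0.7]
width: 0.0115
[ 0.4354 -0.0568  0.1002] f [ 0.5 -0.2 -0.7] w 0.0115 t 39.2 tilt [ 0.005 -0.001 -1.   ] zhead 3.64 j [ 0.42  0.06 -0.4   2.06  0.03  1.02  0.07]
rotvec deg to rig-aligned [-0.27  6.95  0.04]
```

```bash
python3 -m jog '[[0,-0.01,0,0,0,0],[0,-0.015,0,0,2,0],[0,-0.018,0,0,2,0],[0,-0.012,0,0,2,0],[0,0,0,0,1,0],[-0.008,0,0.02,0,0,0],[-0.01,0,0.025,0,0,0],[-0.01,0,0.025,0,0,0],[-0.01,0,0.025,0,0,0],[-0.01,0,0.02,0,0,0],[0,0,0.01,0,0,0],[0,0,0,0,0,0]]'; python3 st.py .58 -.0146 .137 .6447 -.0184 .137
```

```text
time: 40.23
ee_pos: [0.5657, -0.0159, 0.1571]
eef_rot: [0.483, -0.516, 0.516, -0.483]
ft_force: [-1.5, -1.0, -2.6]
width: 0.0116
[ 0.5657 -0.0159  0.1571] f [-1.5 -1.  -2.6] w 0.0116 t 40.2 tilt [ 0.001 -0.001 -1.   ] zhead -3.75 j [ 0.31  0.28 -0.43  1.69  0.12  1.2  -0.21]
to [0.58, -0.0146, 0.137] tool delta mm [-2.2 20.1 14.2]
to [0.6447, -0.0184, 0.137] tool delta mm [-2.6 20.1 79. ]
rotvec deg to rig-aligned [-0.04 -0.44  0.03]
```

```bash
python3 -m jog '[[-0.001,0.011,0,0,-0.4,0],[-0.001,0.01,0,0,0,0],[0,0.001,0.01,0,0,0],[0,0,0.015,0,0,0],[0,0,0.015,0,0,0],[0,0,0.015,0,0,0],[0,0,0.012,0,0,0],[0,0,0.005,0,0,0],[0,0,0,0,0,0]]'; python3 st.py .6447 -.0184 .137
```

```text
time: 40.98
ee_pos: [0.6361, -0.0209, 0.1271]
eef_rot: [-0.488, 0.516, -0.513, 0.482]
ft_force: [0.1, 1.0, -3.2]
width: 0.0117
[ 0.6361 -0.0209  0.1271] f [ 0.1  1.  -3.2] w 0.0117 t 41.0 tilt [-0.008 -0.003 -1.   ] zhead -3.39 j [ 0.26  0.46 -0.4   1.52  0.19  1.21 -0.23]
to [0.6447, -0.0184, 0.137] tool delta mm [-3.  -9.9  8.3]
rotvec deg to rig-aligned [ 0.45 -0.08  0.21]
```

```bash
python3 -m jog '[[0,-0.007,0,0.3,0,0],[0,-0.003,0,0,0,0],[-0.002,0,0.005,0,0,0],[0,0,0.004,0,0,0],[0,0,0,0,0,0]]'; python3 st.py .6447 -.0184 .1152
```

```text
time: 41.4
ee_pos: [0.644, -0.0198, 0.1384]
eef_rot: [0.487, -0.514, 0.515, -0.483]
ft_force: [-0.2, -0.4, -3.1]
width: 0.0119
[ 0.644  -0.0198  0.1384] f [-0.2 -0.4 -3.1] w 0.0119 t 41.4 tilt [-0.003 -0.005 -1.   ] zhead -3.41 j [ 0.26  0.46 -0.4   1.49  0.19  1.23 -0.23]
to [0.6447, -0.0184, 0.1152] tool delta mm [-1.6 23.2  0.7]
rotvec deg to rig-aligned [ 0.17 -0.1   0.27]
```

```bash
python3 -m jog '[[0,0.005,0.001,0,0,0.2],[0,0.005,0,0,0,0],[0,0.005,0,0,0,0],[0,0.004,0,0,0,0],[0,0.003,0,0,0,0],[0,0.001,0,0,0,0],[0,0,0,0,0,0]]'; python3 st.py .6447 -.0184 .1155
```

```text
time: 41.98
ee_pos: [0.6451, -0.0197, 0.1155]
eef_rot: [-0.486, 0.515, -0.514, 0.484]
ft_force: [0.1, -0.2, -3.1]
width: 0.012
[ 0.6451 -0.0197  0.1155] f [ 0.1 -0.2 -3.1] w 0.012 t 42.0 tilt [-0.002 -0.001 -1.   ] zhead -3.4 j [ 0.26  0.48 -0.4   1.51  0.2   1.19 -0.23]
to [0.6447, -0.0184, 0.1155] tool delta mm [-1.2  0.  -0.4]
rotvec deg to rig-aligned [ 0.1  -0.09  0.07]
```

```bash
python3 -m jog '[[-0.005,0,0,0,0,0],[-0.012,0,0,0,0,0],[-0.013,0,0,0,0,0],[-0.013,0,0,0,0,0],[-0.01,0,0,0,0,0],[-0.005,0,0,0,0,0],[0,0,0,0,0,0]]'; python3 st.py .649 .0577 .1155;  python3 -m jog '[[-0.002,0,0,0,0,0],[-0.002,0,0,0,0,0],[-0.002,0,0,0,0,0],[0,0,0,0,0,0]]'; python3 st.py  .649 .0577 .1155
```

```text
time: 42.57
ee_pos: [0.6492, 0.0446, 0.1153]
eef_rot: [0.486, -0.514, 0.515, -0.484]
ft_force: [0.3, -2.0, 0.9]
width: 0.012
[0.6492 0.0446 0.1153] f [ 0.3 -2.   0.9] w 0.012 t 42.6 tilt [-0.001 -0.002 -1.   ] zhead -3.38 j [ 0.17  0.5  -0.41  1.5   0.21  1.19 -0.34]
to [0.649, 0.0577, 0.1155] tool delta mm [-13.   -0.2  -1. ]
rotvec deg to rig-aligned [ 0.03 -0.07  0.13]
time: 42.9
ee_pos: [0.6497, 0.0509, 0.1153]
eef_rot: [0.486, -0.514, 0.515, -0.484]
ft_force: [-0.5, 0.4, -0.7]
width: 0.0117
[0.6497 0.0509 0.1153] f [-0.5  0.4 -0.7] w 0.0117 t 42.9 tilt [-0.001 -0.003 -1.   ] zhead -3.38 j [ 0.16  0.5  -0.42  1.49  0.21  1.19 -0.35]
to [0.649, 0.0577, 0.1155] tool delta mm [-6.8 -0.2 -1.1]
rotvec deg to rig-aligned [ 0.02 -0.07  0.17]
```

```bash
python3 -m jog '[[-0.001,0,0,0,0,0],[-0.001,0,0,0,0,0],[-0.001,0,0,0,0,0]]'; python3 -m jog '[[-0.001,0,0,0,0,0],[-0.001,0,0,0,0,0]]';python3 -m jog '[[-0.001,0,0,0,0,0.2],[-0.001,0,0,0,0,0]]';python3 -m jog '[[-0.001,0,0,0,0,0],[-0.001,0,0,0,0,0]]'; python3 st.py
```

```text
time: 43.15
ee_pos: [0.65, 0.0524, 0.1153]
eef_rot: [0.486, -0.514, 0.516, -0.483]
ft_force: [-0.3, -2.5, -0.7]
width: 0.0117
time: 43.32
ee_pos: [0.6502, 0.0537, 0.1153]
eef_rot: [0.486, -0.514, 0.516, -0.483]
ft_force: [-0.3, -2.6, 1.3]
width: 0.0119
time: 43.48
ee_pos: [0.6503, 0.0556, 0.1153]
eef_rot: [0.485, -0.515, 0.515, -0.484]
ft_force: [0.3, -3.7, 0.9]
width: 0.0114
time: 43.65
ee_pos: [0.6505, 0.0574, 0.1153]
eef_rot: [0.485, -0.515, 0.516, -0.484]
ft_force: [-0.6, -6.2, 2.2]
width: 0.0119
[0.6505 0.0574 0.1153] f [-0.6 -6.2  2.2] w 0.0119 t 43.6 tilt [-0.    -0.001 -1.   ] zhead -3.57 j [ 0.15  0.5  -0.42  1.49  0.21  1.2  -0.36]
rotvec deg to rig-aligned [ 0.02 -0.27  0.08]
```

```bash
python3 -m jog '[[-0.001,0,0,0,-0.2,0],[-0.001,0,0,0,0,0],[-0.001,0,0,0,0,0]]'; python3 -m jog '[[-0.001,0,0,0,0,0],[-0.001,0,0,0,0,0],[-0.001,0,0,0,0,0]]'; python3 st.py
```

```text
time: 43.9
ee_pos: [0.6506, 0.0574, 0.1154]
eef_rot: [0.486, -0.514, 0.516, -0.483]
ft_force: [-1.7, -5.3, 1.8]
width: 0.0118
time: 44.15
ee_pos: [0.6506, 0.0575, 0.1154]
eef_rot: [0.487, -0.514, 0.517, -0.481]
ft_force: [-1.4, -5.4, 2.3]
width: 0.0116
[0.6506 0.0575 0.1154] f [-1.4 -5.4  2.3] w 0.0116 t 44.1 tilt [-0.002 -0.009 -1.   ] zhead -3.61 j [ 0.14  0.5  -0.41  1.49  0.22  1.2  -0.37]
rotvec deg to rig-aligned [ 0.1  -0.3   0.54]
```

```bash
python3 -m jog '[[0.0005,0,0,0,0,0],[0,0,0,0,0,0],[0,0,0,0,0,0],[0,-0.005,0,0,0,0],[0,-0.015,0,0,0,0],[0,-0.02,0,0,0,0],[0,-0.03,0,0,0,0],[0,-0.025,0,0,0,0],[-0.003,0,-0.02,0,0,0],[-0.005,0,-0.025,0,0,0],[-0.005,0,-0.025,0,0,0],[-0.004,0,-0.02,0,0,0]]' 0; python3 st.py .5476 .0856 .0245
python3 - <<'E'
from h import *
c=r.camera('scene');cv2.imwrite('pics/s7.png',cv2.resize(c['image'][210:370,310:490,::-1],None,fx=4,fy=3.6,interpolation=cv2.INTER_CUBIC))
W=cloud(c);A=W.reshape(-1,3)
P=A[(A[:,0]>.62)&(A[:,0]<.68)&(A[:,1]>-.1)&(A[:,1]<.2)&(A[:,2]>.137)&(A[:,2]<.147)]
print(len(P)); y=np.sort(P[:,1]); print([ (g[0].round(4),g[-1].round(4),len(g)) for g in np.split(y,np.where(np.diff(y)>.004)[0]+1)])
E
```

```text
time: 45.15
ee_pos: [0.5611, 0.0866, 0.2168]
eef_rot: [-0.485, 0.515, -0.514, 0.485]
ft_force: [1.1, 0.5, 0.4]
width: 0.0435
[0.5611 0.0866 0.2168] f [1.1 0.5 0.4] w 0.0435 t 45.1 tilt [-0.001 -0.    -1.   ] zhead -3.38 j [ 0.17  0.25 -0.47  1.6   0.11  1.32 -0.38]
to [0.5476, 0.0856, 0.0245] tool delta mm [  1.7 192.3 -13.2]
rotvec deg to rig-aligned [ 0.05 -0.08  0.03]
176
[(np.float64(0.0394), np.float64(0.0701), 79), (np.float64(0.0794), np.float64(0.1107), 74), (np.float64(0.1198), np.float64(0.1298), 23)]
```

View pics/s7.png

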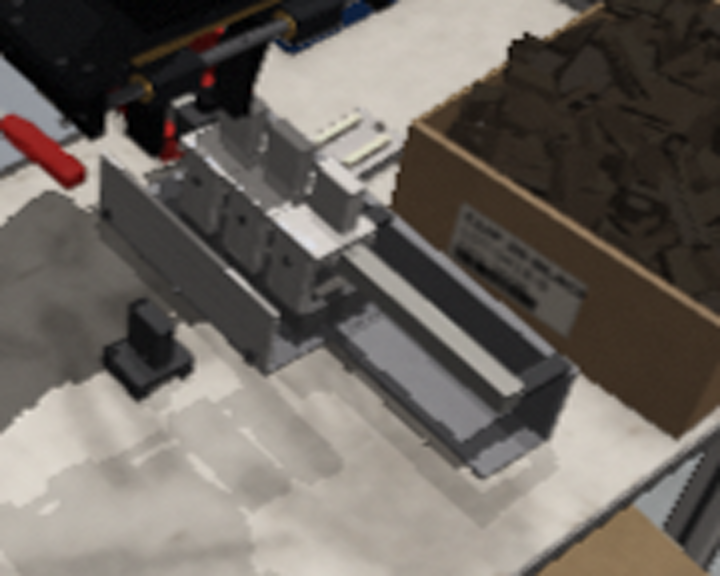

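All three carriers form a closed row with tab pitch 40.0 to 40.4 mm. The keeper still stands at (150,350). I'll grasp it next.

```bash
python3 -m jog '[[0,0.02,-0.007,0,0,0],[0,0.02,-0.004,0,0,0],[0,0.02,0,0,0,0],[0,0.02,0,0,0,0],[0,0.02,0,0,0,0],[0,0.02,0,0,0,0],[0,0.015,0,0,0,0],[0,0.005,0,0,0,0],[0,0,0,0,0,0]]'; python3 st.py .5476 .0856 .0245
```

```text
time: 45.95
ee_pos: [0.5476, 0.0958, 0.079]
eef_rot: [0.484, -0.511, 0.513, -0.491]
ft_force: [0.2, 0.0, -0.1]
width: 0.0437
[0.5476 0.0958 0.079 ] f [ 0.2  0.  -0.1] w 0.0437 t 46.0 tilt [ 0.01   0.004 -1.   ] zhead -2.78 j [ 0.14  0.34 -0.47  1.8   0.17  1.03 -0.44]
to [0.5476, 0.0856, 0.0245] tool delta mm [10.4 54.5  0. ]
rotvec deg to rig-aligned [-0.54  0.53 -0.24]
```

```bash
python3 -m jog '[[0.007,0.006,-0.001,-0.5,0.5,-0.2],[0.004,0.014,-0.001,0,0,0],[0,0.014,0,0,0,0],[0,0.01,0,0,0,0],[0,0.006,0,0,0,0],[0,0.002,0,0,0,0],[0,0,0,0,0,0]]'; python3 st.py .5476 .0856 .0245
```

```text
time: 46.53
ee_pos: [0.5507, 0.0844, 0.0328]
eef_rot: [0.482, -0.512, 0.517, -0.488]
ft_force: [-1.5, -0.7, 5.6]
width: 0.0433
[0.5507 0.0844 0.0328] f [-1.5 -0.7  5.6] w 0.0433 t 46.5 tilt [ 0.011  0.001 -1.   ] zhead -3.42 j [ 0.14  0.4  -0.44  1.83  0.21  0.95 -0.45]
to [0.5476, 0.0856, 0.0245] tool delta mm [-1.   8.3 -3.2]
rotvec deg to rig-aligned [-0.62 -0.12 -0.09]
```

```bash
python3 -m jog '[[0,0,0,0,0,0]]'; python3 st.py
python3 - <<'E'
from h import *
c=r.camera('scene');cv2.imwrite('pics/s8.png',cv2.resize(c['image'][210:370,280:460,::-1],None,fx=4,fy=3.6,interpolation=cv2.INTER_CUBIC))
E
```

```text
time: 46.62
ee_pos: [0.5514, 0.0844, 0.0337]
eef_rot: [0.481, -0.512, 0.517, -0.488]
ft_force: [1.0, -0.7, 0.2]
width: 0.0434
[0.5514 0.0844 0.0337] f [ 1.  -0.7  0.2] w 0.0434 t 46.6 tilt [ 0.012  0.001 -1.   ] zhead -3.44 j [ 0.14  0.4  -0.44  1.83  0.21  0.95 -0.45]
rotvec deg to rig-aligned [-0.7  -0.13 -0.1 ]
```

View pics/s8.png

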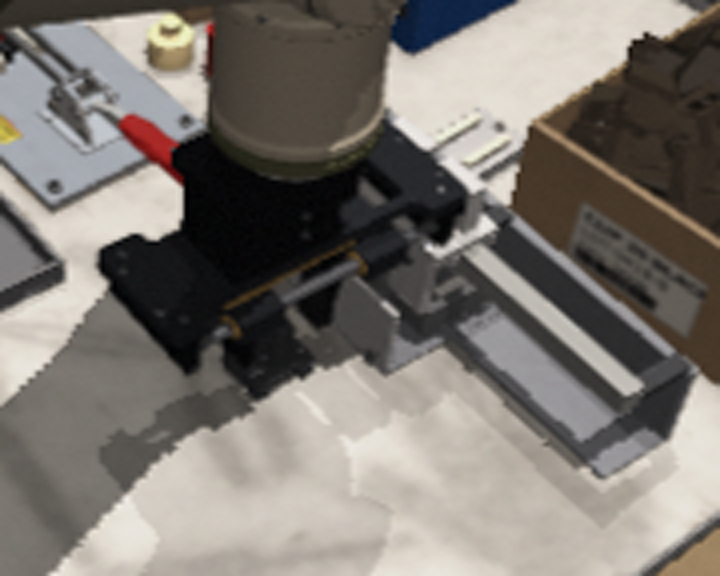

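The view shows why there was a 5.6 N reading: the gripper body, 190 mm long across x, reaches the hung row's tabs at (455,210). I'll back off and up, then grip the keeper with the jaws turned along y.

```bash
python3 -m jog '[[0,0,-0.004,0,0,0],[0,-0.002,-0.005,0,0,0],[0,-0.015,0,0,0,0],[0,-0.02,0,0,0,0],[0,-0.03,0,0,0,0],[0,-0.035,0,0,0,0],[0,-0.035,0,0,0,0],[0,-0.02,0,0,0,0],[0,0,0,0,0,0]]' 0; python3 st.py
python3 -m jog '[[0,0,-0.01,0,-7,0],[0,0,-0.01,0,-7,0],[0,0,0,0,-7,0],[0,0,0,0,-7,0],[0,0,0,0,-7,0],[0,0,0,0,-7,0],[0,0,0,0,-7,0],[0,0,0,0,-7,0],[0,0,0,0,-7,0],[0,0,0,0,-7,0],[0,0,0,0,-7,0],[0,0,0,0,-7,0]]' 1
python3 -m jog '[[0,0,0,0,-4,0],[0,0,0,0,0,0]]'
python3 st.py .5476 .0856 .0245
python3 - <<'E'
from h import *
c=r.camera('scene');cv2.imwrite('pics/s9.png',cv2.resize(c['image'][210:370,310:490,::-1],None,fx=4,fy=3.6,interpolation=cv2.INTER_CUBIC))
W=cloud(c);A=W.reshape(-1,3)
P=A[(A[:,0]>.62)&(A[:,0]<.68)&(A[:,1]>-.1)&(A[:,1]<.2)&(A[:,2]>.137)&(A[:,2]<.147)]
print(len(P)); y=np.sort(P[:,1]); print([ (g[0].round(4),g[-1].round(4),len(g)) for g in np.split(y,np.where(np.diff(y)>.004)[0]+1)])
P=A[(A[:,0]>.5)&(A[:,0]<.6)&(A[:,1]>.05)&(A[:,1]<.12)&(A[:,2]>.05)&(A[:,2]<.062)];print(P.mean(0),rect(P))
E
```

```text
time: 47.42
ee_pos: [0.5345, 0.085, 0.1962]
eef_rot: [0.484, -0.513, 0.516, -0.487]
ft_force: [-0.2, 0.2, 0.2]
width: 0.0438
[0.5345 0.085  0.1962] f [-0.2  0.2  0.2] w 0.0438 t 47.4 tilt [ 0.005  0.    -1.   ] zhead -3.36 j [ 0.19  0.2  -0.48  1.7   0.1   1.26 -0.38]
rotvec deg to rig-aligned [-0.29 -0.06 -0.04]
time: 48.42
ee_pos: [0.5065, 0.085, 0.191]
eef_rot: [0.707, -0.046, 0.047, -0.705]
ft_force: [-0.4, -0.1, -0.5]
width: 0.0871
time: 48.58
ee_pos: [0.505, 0.0849, 0.1895]
eef_rot: [0.708, -0.019, 0.017, -0.706]
ft_force: [0.4, -0.7, 0.2]
width: 0.0871
[0.505  0.0849 0.1895] f [ 0.4 -0.7  0.2] w 0.0871 t 48.6 tilt [-0.002 -0.003 -1.   ] zhead 87.07 j [ 0.31  0.16 -0.62  1.77  0.1   1.25  1.19]
to [0.5476, 0.0856, 0.0245] tool delta mm [ 42.8 164.9   3.4]
rotvec deg to rig-aligned [2.200e-01 9.037e+01 8.000e-02]
164
[(np.float64(0.0393), np.float64(0.0695), 77), (np.float64(0.0797), np.float64(0.109), 28), (np.float64(0.1201), np.float64(0.1488), 59)]
[0.5620793  0.07723929 0.0565943 ] (array([570.8,  74.7]), array([44.4, 60.4]), 85.7)
```

View pics/s9.png

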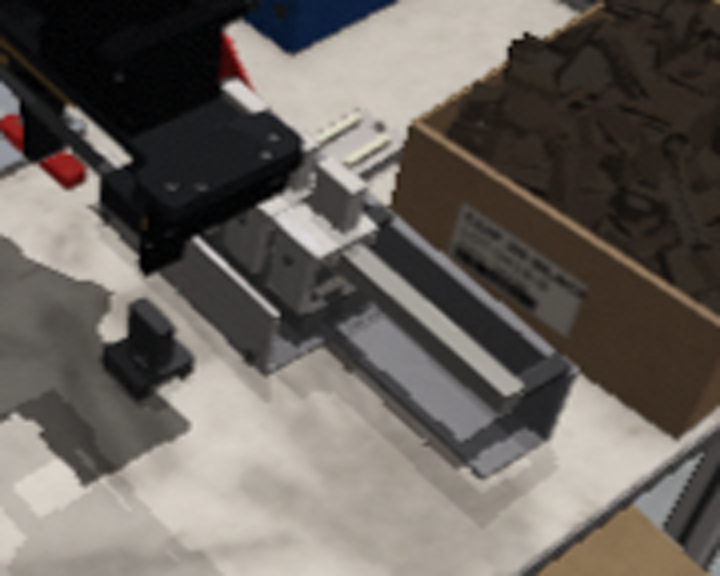

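The row is intact at 40.4 mm pitch and the keeper hasn't moved.

```bash
python3 -m jog '[[0.015,0,0,0,0,0],[0.015,0,0.001,0,0,0],[0.011,0.015,0.001,0,0,0],[0,0.02,0,0,0,0],[0,0.02,0,0,0,0],[0,0.02,0,0,0,0],[0,0.02,0,0,0,0],[0,0.015,0,0,0,0],[0,0.005,0,0,0,0],[0,0,0,0,0,0]]'; python3 st.py .5476 .0856 .0255
```

```text
time: 49.47
ee_pos: [0.5451, 0.0839, 0.0672]
eef_rot: [0.708, -0.032, 0.03, -0.705]
ft_force: [-0.0, 0.0, -0.1]
width: 0.0869
[0.5451 0.0839 0.0672] f [-0.   0.  -0.1] w 0.0869 t 49.5 tilt [-0.003 -0.004 -1.   ] zhead 84.94 j [ 0.25  0.38 -0.57  1.8   0.24  1.04  1.07]
to [0.5476, 0.0856, 0.0255] tool delta mm [ 2.4 41.7  2.1]
rotvec deg to rig-aligned [3.500e-01 8.824e+01 8.000e-02]
```

```bash
python3 -m jog '[[0.001,0.008,0.001,0.2,-0.9,-0.1],[0.001,0.013,0.001,0,-0.9,0],[0,0.013,0,0,0,0],[0,0.007,0,0,0,0],[0,0.003,0,0,0,0],[0,0,0,0,0,0]]'; python3 st.py .5476 .0856 .0245
```

```text
time: 49.97
ee_pos: [0.5487, 0.0861, 0.0209]
eef_rot: [0.707, -0.02, 0.021, -0.707]
ft_force: [-0.0, 0.1, -0.2]
width: 0.0872
[0.5487 0.0861 0.0209] f [-0.   0.1 -0.2] w 0.0872 t 50.0 tilt [ 0.002 -0.001 -1.   ] zhead 86.73 j [ 0.23  0.44 -0.56  1.83  0.28  0.95  1.06]
to [0.5476, 0.0856, 0.0245] tool delta mm [-1.1 -3.6 -0.5]
rotvec deg to rig-aligned [-6.000e-02  9.003e+01  1.100e-01]
```

```bash
python3 -m jog '[[0,-0.003,0,0,0,0],[0,0,0,0,0,0],[0,0,0,0,0,0],[0,0,0,0,0,0],[0,0,0,0,0,0],[0,0,0,0,0,0],[0,0,0,0,0,0],[0,0,0,0,0,0],[0,0,0,0,0,0],[0,0,0,0,0,0],[0,0,0,0,0,0],[0,0,0,0,0,0]]' -1 30; python3 st.py;  python3 -m jog '[[0,0,0,0,0,0],[0,-0.01,0,0,0,0],[0,-0.02,0,0,0,0],[0,-0.025,0,0,0,0],[0,-0.025,0,0,0,0],[0,-0.03,0,0,0,0],[0,-0.03,0,0,0,0],[0,-0.02,0,0,0,0],[0,0,0,0,0,0]]'; python3 st.py .646 .002 .125
```

```text
time: 50.97
ee_pos: [0.5501, 0.0862, 0.0263]
eef_rot: [0.707, -0.019, 0.022, -0.707]
ft_force: [-0.4, -0.4, -0.0]
width: 0.0295
[0.5501 0.0862 0.0263] f [-0.4 -0.4 -0. ] w 0.0295 t 51.0 tilt [ 0.005 -0.001 -1.   ] zhead 86.69 j [ 0.23  0.44 -0.56  1.82  0.28  0.96  1.06]
rotvec deg to rig-aligned [-0.22 89.99  0.24]
time: 51.72
ee_pos: [0.546, 0.0869, 0.1952]
eef_rot: [-0.707, 0.02, -0.019, 0.707]
ft_force: [0.8, 0.8, 0.1]
width: 0.0296
[0.546  0.0869 0.1952] f [0.8 0.8 0.1] w 0.0296 t 51.7 tilt [-0.002  0.    -1.   ] zhead 86.84 j [ 0.29  0.25 -0.61  1.66  0.15  1.28  1.16]
to [0.646, 0.002, 0.125] tool delta mm [104.6  70.  -79.3]
rotvec deg to rig-aligned [ 8.000e-02  9.014e+01 -7.000e-02]
```

```bash
python3 -m jog '[[0.015,0,-0.013,0,0,0],[0.02,0,-0.017,0,0,0],[0.02,0,-0.017,0,0,0],[0.02,0,-0.017,0,0,0],[0.018,0,-0.014,0,0,0],[0.006,0,-0.005,0,0,0],[0,0,0,0,0,0],[0,0,0,0,0,0]]'; python3 st.py .6487 -.002 .135
```

```text
time: 52.38
ee_pos: [0.6418, -0.0025, 0.1958]
eef_rot: [0.707, -0.019, 0.017, -0.707]
ft_force: [-0.7, 0.5, -1.7]
width: 0.0296
[ 0.6418 -0.0025  0.1958] f [-0.7  0.5 -1.7] w 0.0296 t 52.4 tilt [-0.002 -0.    -1.   ] zhead 87.12 j [ 0.33  0.44 -0.54  1.42  0.22  1.34  1.3 ]
to [0.6487, -0.002, 0.135] tool delta mm [ 7.  60.8  0.9]
rotvec deg to rig-aligned [ 0.11 90.43 -0.1 ]
```

```bash
python3 -m jog '[[0.004,0,0,0,0.4,0],[0.003,0.015,0,0,0,0],[0,0.02,0,0,0,0],[0,0.015,0,0,0,0],[0,0.005,0,0,0,0],[0,0,0,0,0,0]]'; python3 st.py .6487 -.002 .125
```

```text
time: 52.88
ee_pos: [0.6464, 0.0033, 0.1364]
eef_rot: [-0.706, 0.019, -0.017, 0.707]
ft_force: [-0.1, 0.1, -1.2]
width: 0.0296
[0.6464 0.0033 0.1364] f [-0.1  0.1 -1.2] w 0.0296 t 52.9 tilt [-0.003  0.002 -1.   ] zhead 87.08 j [ 0.31  0.49 -0.53  1.48  0.25  1.24  1.28]
to [0.6487, -0.002, 0.125] tool delta mm [ 2.6 11.4 -5.2]
rotvec deg to rig-aligned [ 7.000e-02  9.038e+01 -1.900e-01]
```

```bash
python3 -m jog '[[0.002,0.004,-0.005,0,0.3,0],[0,0.003,-0.001,0,0,0],[0,0,0,0,0,0]]'; python3 st.py .6487 -.002 .1113
python3 - <<'E'
from h import *
c=r.camera('scene');cv2.imwrite('pics/s10.png',cv2.resize(c['image'][210:350,330:490,::-1],None,fx=4.5,fy=4,interpolation=cv2.INTER_CUBIC))
E
```

```text
time: 53.13
ee_pos: [0.648, -0.0019, 0.1293]
eef_rot: [-0.706, 0.02, -0.018, 0.707]
ft_force: [0.6, 0.4, -2.6]
width: 0.0295
[ 0.648  -0.0019  0.1293] f [ 0.6  0.4 -2.6] w 0.0295 t 53.1 tilt [-0.003  0.002 -1.   ] zhead 86.86 j [ 0.32  0.5  -0.52  1.48  0.25  1.23  1.28]
to [0.6487, -0.002, 0.1113] tool delta mm [ 0.8 18.  -0.1]
rotvec deg to rig-aligned [ 4.000e-02  9.016e+01 -2.000e-01]
```

View pics/s10.png

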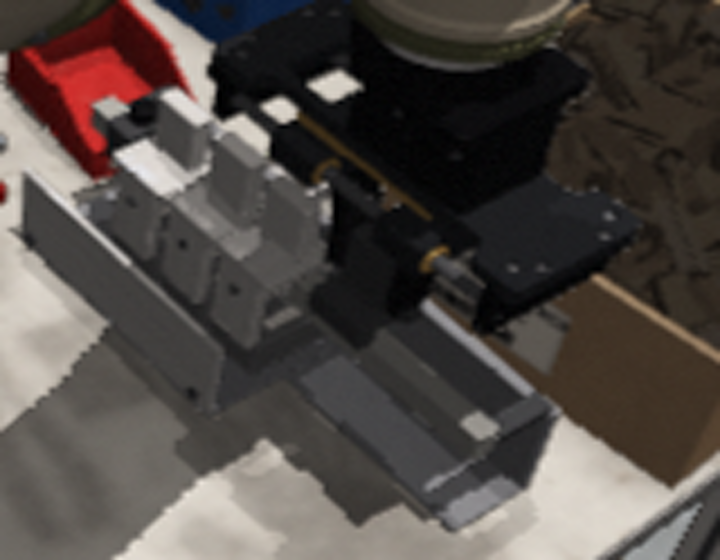

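The keeper at (345,310) is over the bar just behind the closed row. I'll lower it.

```bash
python3 -m jog '[[0,0.004,0,0,0,0],[0,0.004,0,0,0,0],[0,0.002,0,0,0,0],[0,0,0,0,0,0]]'; python3 st.py; python3 -m jog '[[0,0.003,0,0,0,0],[0,0.003,0,0,0,0],[0,0.001,0,0,0,0],[0,0,0,0,0,0]]'; python3 st.py
```

```text
time: 53.52
ee_pos: [0.6491, -0.0022, 0.1204]
eef_rot: [-0.706, 0.019, -0.02, 0.707]
ft_force: [0.7, 0.1, -1.2]
width: 0.0293
[ 0.6491 -0.0022  0.1204] f [ 0.7  0.1 -1.2] w 0.0293 t 53.5 tilt [ 0.001  0.002 -1.   ] zhead 86.81 j [ 0.32  0.51 -0.52  1.49  0.26  1.21  1.28]
rotvec deg to rig-aligned [-1.000e-01  9.011e+01 -5.000e-02]
time: 53.85
ee_pos: [0.6492, -0.0021, 0.1128]
eef_rot: [-0.706, 0.019, -0.02, 0.707]
ft_force: [0.4, -0.6, -1.0]
width: 0.03
[ 0.6492 -0.0021  0.1128] f [ 0.4 -0.6 -1. ] w 0.03 t 53.9 tilt [ 0.001  0.002 -1.   ] zhead 86.81 j [ 0.32  0.51 -0.52  1.5   0.26  1.2   1.27]
rotvec deg to rig-aligned [-1.200e-01  9.012e+01 -4.000e-02]
```

```bash
python3 -m jog '[[0,0.001,0,0,0,0],[0,0.001,0,0,0,0],[0,0,0,0,0,0]]'; python3 st.py; python3 -m jog '[[0,0,0,0,0,0],[0,0,0,0,0,0],[0,0,0,0,0,0],[0,0,0,0,0,0],[0,-0.01,0,0,0,0],[0,-0.02,0,0,0,0],[0,-0.025,0,0,0,0],[0,-0.025,0,0,0,0],[0,-0.015,0,0,0,0],[0,0,0,0,0,0]]' -0.1; python3 st.py
```

```text
time: 54.1
ee_pos: [0.6495, -0.002, 0.1116]
eef_rot: [-0.706, 0.019, -0.02, 0.707]
ft_force: [-0.6, -0.0, -2.1]
width: 0.0303
[ 0.6495 -0.002   0.1116] f [-0.6 -0.  -2.1] w 0.0303 t 54.1 tilt [ 0.002  0.002 -1.   ] zhead 86.81 j [ 0.32  0.51 -0.52  1.5   0.26  1.19  1.27]
rotvec deg to rig-aligned [-0.14 90.12 -0.  ]
time: 54.93
ee_pos: [0.6489, -0.0019, 0.2135]
eef_rot: [-0.706, 0.019, -0.02, 0.708]
ft_force: [0.2, -0.2, -0.0]
width: 0.0388
[ 0.6489 -0.0019  0.2135] f [ 0.2 -0.2 -0. ] w 0.0388 t 54.9 tilt [ 0.002  0.002 -1.   ] zhead 86.84 j [ 0.32  0.44 -0.53  1.38  0.22  1.38  1.3 ]
rotvec deg to rig-aligned [-1.700e-01  9.015e+01 -4.000e-02]
```

```bash
python3 -m jog '[[0,0,0,0,7,0],[0,0,0,0,7,0],[0,0,0,0,7,0],[0,0,0,0,7,0],[0,0,0,0,7,0],[0,0,0,0,7,0],[0,0,0,0,7,0],[0,0,0,0,7,0],[0,0,0,0,7,0],[0,0,0,0,7,0],[0,0,0,0,7,0],[0,0,0,0,7,0]]'; python3 -m jog '[[0,0,0,0,5,0],[0,0,0,0,0,0]]' 0.2; python3 st.py .6462 -.002 .112
```

```text
time: 55.93
ee_pos: [0.648, -0.0015, 0.2134]
eef_rot: [-0.503, 0.496, -0.495, 0.506]
ft_force: [0.3, 0.7, -0.6]
width: 0.0393
time: 56.1
ee_pos: [0.6476, -0.0013, 0.2128]
eef_rot: [-0.478, 0.52, -0.519, 0.48]
ft_force: [-0.4, 0.3, 0.4]
width: 0.0461
[ 0.6476 -0.0013  0.2128] f [-0.4  0.3  0.4] w 0.0461 t 56.1 tilt [ 0.001  0.003 -1.   ] zhead -4.63 j [ 0.15  0.4  -0.29  1.4   0.11  1.36 -0.22]
to [0.6462, -0.002, 0.112] tool delta mm [  1.1 100.8  -1.4]
rotvec deg to rig-aligned [-0.04 -1.32 -0.18]
```

```bash
python3 -m jog '[[0.001,0.01,-0.001,0,-1.3,0],[0,0.02,0,0,0,0],[0,0.02,0,0,0,0],[0,0.02,0,0,0,0],[0,0.015,0,0,0,0],[0,0.005,0,0,0,0],[0,0,0,0,0,0]]'; python3 st.py .6462 -.002 .1125
```

```text
time: 56.68
ee_pos: [0.6451, -0.0021, 0.1153]
eef_rot: [-0.492, 0.507, -0.506, 0.494]
ft_force: [0.5, -0.3, -0.7]
width: 0.0522
[ 0.6451 -0.0021  0.1153] f [ 0.5 -0.3 -0.7] w 0.0522 t 56.7 tilt [ 0.     0.003 -1.   ] zhead -1.52 j [ 0.15  0.47 -0.29  1.52  0.14  1.17 -0.19]
to [0.6462, -0.002, 0.1125] tool delta mm [-0.1  2.8  1.1]
rotvec deg to rig-aligned [-0.01  1.79 -0.18]
```

```bash
python3 -m jog '[[0,0.002,0.001,0,1.5,0],[0,0.001,0,0,0.4,0],[0,0,0,0,0,0],[0,0,0,0,0,0],[0,0,0,0,0,0],[0,0,0,0,0,0],[0,0,0,0,0,0],[0,0,0,0,0,0],[0,0,0,0,0,0],[0,0,0,0,0,0]]' -1 25; python3 st.py;python3 -m jog '[[-0.003,0,0,0,0,0],[-0.004,0,0,0,0,0],[-0.004,0,0,0,0,0],[-0.002,0,0,0,0,0],[0,0,0,0,0,0]]'; python3 st.py
```

```text
time: 57.52
ee_pos: [0.6479, -0.0021, 0.1158]
eef_rot: [0.483, -0.514, 0.515, -0.487]
ft_force: [0.7, -0.7, -2.1]
width: 0.0119
[ 0.6479 -0.0021  0.1158] f [ 0.7 -0.7 -2.1] w 0.0119 t 57.5 tilt [ 0.005  0.003 -1.   ] zhead -3.33 j [ 0.15  0.47 -0.28  1.52  0.13  1.17 -0.22]
rotvec deg to rig-aligned [-0.28 -0.02 -0.21]
time: 57.93
ee_pos: [0.6486, 0.012, 0.1157]
eef_rot: [0.483, -0.514, 0.515, -0.487]
ft_force: [-0.9, -0.3, -1.4]
width: 0.0122
[0.6486 0.012  0.1157] f [-0.9 -0.3 -1.4] w 0.0122 t 57.9 tilt [ 0.005  0.003 -1.   ] zhead -3.34 j [ 0.13  0.47 -0.29  1.51  0.14  1.17 -0.24]
rotvec deg to rig-aligned [-0.27 -0.03 -0.19]
```

```bash
python3 -m jog '[[-0.001,0,0,0,0,0],[-0.001,0,0,0,0,0],[-0.001,0,0,0,0,0],[0,0,0,0,0,0]]'; python3 st.py;python3 -m jog '[[0,0,0,0,0,0],[0,0,0,0,0,0],[0,0,0,0,0,0],[0,0,0,0,0,0],[0,-0.01,0,0,0,0],[0,-0.02,0,0,0,0],[0,-0.025,0,0,0,0],[0,-0.025,0,0,0,0],[0,-0.025,-0.02,0,0,0],[0,-0.01,-0.03,0,0,0],[0.02,0,-0.03,0,0,0],[0.02,0,-0.02,0,0,0]]' 0.2
python3 -m jog '[[0.02,0,-0.03,0,0,0],[0.03,0,-0.03,0,0,0],[0.035,0,-0.03,0,0,0],[0.035,0,-0.02,0,0,0],[0.035,0,0,0,0,0],[0.035,0,0,0,0,0],[0.035,0,0,0,0,0],[0.02,0,0,0,0,0],[0,0,0,0,0,0]]'; python3 st.py
python3 - <<'E'
from h import *
for n in("scene","top"):
    c=r.camera(n);im=c['image'][:,:,::-1]
    im=im[160:380,200:490] if n=="scene" else im[150:360,240:520]
    cv2.imwrite(f'pics/f_{n}.png',cv2.resize(im,None,fx=2.7,fy=2.7,interpolation=cv2.INTER_CUBIC))
    A=cloud(c).reshape(-1,3)
    P=A[(A[:,0]>.62)&(A[:,0]<.68)&(A[:,1]>-.12)&(A[:,1]<.2)&(A[:,2]>.137)&(A[:,2]<.147)]
    y=np.sort(P[:,1]); print(n,[ (g[0].round(4),g[-1].round(4),len(g)) for g in np.split(y,np.where(np.diff(y)>.004)[0]+1)])
    P=A[(A[:,0]>.6)&(A[:,0]<.7)&(A[:,1]>-.12)&(A[:,1]<.2)&(A[:,2]>.098)&(A[:,2]<.113)]
    y=np.sort(P[:,1]); print(' arms/stop',[ (g[0].round(4),g[-1].round(4),len(g),) for g in np.split(y,np.where(np.diff(y)>.0025)[0]+1)])
E
```

```text
time: 58.27
ee_pos: [0.6488, 0.0157, 0.1157]
eef_rot: [0.483, -0.514, 0.515, -0.487]
ft_force: [-0.7, 0.7, -0.9]
width: 0.0121
[0.6488 0.0157 0.1157] f [-0.7  0.7 -0.9] w 0.0121 t 58.3 tilt [ 0.005  0.003 -1.   ] zhead -3.31 j [ 0.12  0.47 -0.29  1.51  0.14  1.17 -0.25]
rotvec deg to rig-aligned [-0.26  0.   -0.19]
time: 59.27
ee_pos: [0.5454, -0.0146, 0.2394]
eef_rot: [-0.484, 0.513, -0.513, 0.49]
ft_force: [0.6, -0.3, 0.5]
width: 0.0522
time: 60.02
ee_pos: [0.416, -0.2618, 0.2482]
eef_rot: [0.481, -0.508, 0.518, -0.493]
ft_force: [-0.4, 0.6, -0.3]
width: 0.0522
[ 0.416  -0.2618  0.2482] f [-0.4  0.6 -0.3] w 0.0522 t 60.0 tilt [ 0.022  0.001 -1.   ] zhead -2.99 j [ 0.51  0.01 -0.03  1.78 -0.01  1.33  0.43]
rotvec deg to rig-aligned [-1.28  0.31 -0.13]Traceback (most recent call last):
  File "<stdin>", line 8, in <module>
IndexError: index 0 is out of bounds for axis 0 with size 0
```

View pics/f_scene.png

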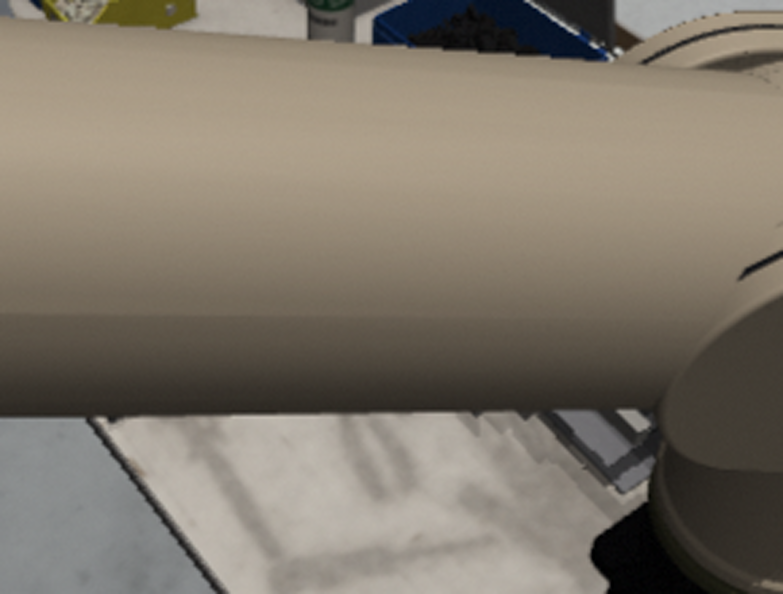

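In this picture the arm hides the rig from the scene camera, so I'll use the top camera.

```bash
cat > fin.py <<'E'
from h import *
c=r.camera("top");im=c['image'][:,:,::-1][150:360,240:520]
cv2.imwrite('pics/f_top2.png',cv2.resize(im,None,fx=2.7,fy=2.7,interpolation=cv2.INTER_CUBIC))
A=cloud(c).reshape(-1,3)
for z0,z1 in((.135,.149),(.098,.1135)):
    P=A[(A[:,0]>.6)&(A[:,0]<.7)&(A[:,1]>-.12)&(A[:,1]<.2)&(A[:,2]>z0)&(A[:,2]<z1)]
    y=np.sort(P[:,1]);print(z0,[(g[0].round(4),g[-1].round(4),len(g)) for g in np.split(y,np.where(np.diff(y)>.003)[0]+1) if len(g)])
E
python3 fin.py
```

```text
0.135 [(np.float64(0.004), np.float64(0.0329), 96), (np.float64(0.0449), np.float64(0.0743), 89), (np.float64(0.0841), np.float64(0.1144), 94), (np.float64(0.1257), np.float64(0.1532), 83)]
0.098 [(np.float64(-0.0824), np.float64(-0.08), 3), (np.float64(-0.075), np.float64(-0.0711), 3), (np.float64(-0.0677), np.float64(-0.0677), 1), (np.float64(-0.0563), np.float64(-0.0548), 3), (np.float64(-0.0506), np.float64(-0.0393), 9), (np.float64(-0.0352), np.float64(-0.0264), 5), (np.float64(-0.0091), np.float64(-0.0073), 4), (np.float64(-0.0008), np.float64(0.1848), 1083), (np.float64(0.1891), np.float64(0.1892), 2), (np.float64(0.1957), np.float64(0.1999), 5)]
```

View pics/f_top2.png

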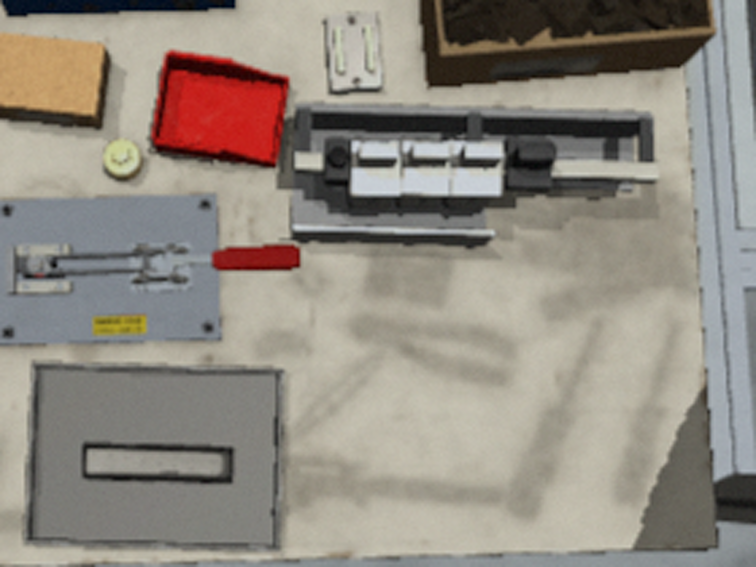

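The top view shows the three carriers in a closed row against the stop at (337,160), and the keeper astride the bar right behind them at (530,165). The stapler is in the tray at (158,462) and everything else is untouched. I'll hand in.

```bash
python3 -c "
from bench import r
r.close_job();print(r.read_state()['time'])"
```

```text
the job is handed in; nothing more can be done
the job is handed in; nothing more can be done
```

The job is done and handed in at about 60 s of the 210 s allowed. I set the keeper on the bench and put the stapler in the tray; there was no tape measure in front of the bay. I then hung all three carriers and slid them gently against the end stop, with contact forces of about 6 N. Last, the keeper went back over the bar behind the row.

**Last checks (top camera):**
- **Row:** tab spacing is 39.7 and 40.2 mm against the 40 mm expected for touching carriers. The first carrier is about 30 mm from the stop, and no gaps show.
- **Keeper:** it sits astride the bar by an estimated 3 mm behind the row, not touching it.
- **Other things:** the stapler lies in the tray, and the test weight and spare nest look untouched. I didn't check the pin gauge at the end.
- **Robot:** the arm was clear of everything at hand-in.

**What went wrong or disagreed:**
- **Contact with the row:** on my first try at picking the keeper up again, the gripper body apparently touched the hung carriers, with about 6 N at the wrist. I backed off and gripped it turned 90°. The row measured unchanged afterwards.
- **Camera mismatch:** the two cameras disagreed by 3 to 5 mm, so I used their average.
- **Blocked view:** the arm blocked the scene camera at the end, so the final check rests on the top camera alone.

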